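Check slide carriers for bow and feed the flat ones into the slide scanner

ROBOT

A 6-joint arm with a two-finger parallel gripper is mounted at the origin on the work surface. World frame = base frame: x ahead of the robot, y to its left, z up, the work surface at z = 0. Lengths are in m, angles in rad, forces in N, time in s.
With the tool pointing down it reaches from about 0.35 to 0.775 m from the base axis. Payload 7.3 kg.
Tool frame: the origin (TCP) lies at the very end of the fingers, on their centre line; the grasp point (between the pads) lies grip_depth behind it (grip_depth is the distance from the TCP to the grasp point, in m); z points along the fingers, y is the line along which they close (so a half turn about z gives the same grasp; the last joint's range is limited). The gripper opens to 92 mm and grips with 3 to 60 N. Pads are 19 mm wide; open, the fingers measure 130 mm over their backs; the gripper's body (75 mm by 190 mm) begins 47 mm behind the grasp point.
Start: joints at [1.067, 0.342, 1.524, -0, 1.275, -0.146], TCP at [0.184, 0.492, 0.227] pointing down, gripper open.
Joint ranges: [-2.53, 2.53], [-0.77, 2.02], [0.04, 2.7], [-1, 4.14], [0.28, 2.66], [-3.11, 3.11]. Speed limits (rad/s): [2.57, 2.57, 3.14, 3.14, 3.14, 3.14].

INTERFACE

Orientations are given as a rotation vector (axis times angle).
In Python, from plant import * gives the robot as it stands.
- The arm moves only by the tool play_rows, never from a script. Its argument "increments" is a list that holds one entry, the list of rows, each a list of 4 numbers: the shift along the tool's x, y, z each as a share of 8 cm, from -1 to 1, then the turn about the tool's z as a share of 0.5 rad, from -1 to 1. In form: [[[tx, ty, tz, turn], ...]]. A call has 1 to 20 rows; each row shifts and turns the commanded pose from where the row before left it, along the tool's axes as they then stand; what a row does not reach is not made up. A row lasts 1/10 s, in which the tool goes at most 50 mm and 8.59 degrees, less where a joint would pass 70% of its speed; a pose out of reach is approached as far as the arm can. A call with a number of a shift or a turn outside -1 to 1 is refused whole. A call with a gripper value outside its range is refused whole. "gripper" is the opening, from 0 (shut) to 1 (fully open), set as the call begins (left out, the last holds). The fingers move at their own pace and stop on an object; "grip_force" is the grip in N (left out, the last holds). Time passes only in rows, so rows that do not move let the fingers close. It gives the time, the measured TCP pose, the force, the opening and the grip force at its end, in the units of the state.
- state(): the state, without advancing time (a new reading comes with each control period).
- grab_frame(name): name is "scene" or "top"; returns the picture (400x640x3 uint8, red, green, blue); there is no depth.
- camera_params(name): a dict with "camera_matrix" (3x3 intrinsics, pixels), "rvec" (rotation vector, rad) and "tvec" (3), from world to camera coordinates, as OpenCV has them. Camera axes: x right, y down, z forward; pixel columns grow to the right and rows downward; lengths in m; the calibration is good to about 2 mm. A picture is of the moment at which its call begins. camera_params takes no time and is no camera call.
- sign_off(): hands the job in; it is judged then, once.
The state is a dict: "clock": time; "joint_pos": joint angles; "dq": joint speeds; "joint_efforts": joint torques, N m; "eef_pos": TCP position; "eef_rot": TCP orientation; "force": force on the tool from outside, world axes, zero at the start; "moment": the same for the moment, N m; "width": opening from 0.0 (shut) to 1.0 (fully open); "grasp_force": force on a finger pad.
Only numpy, scipy, OpenCV 4.12 (cv2) and the standard library are available. Lean on these libraries where they do the work, as an engineer would, in place of code of your own. Each camera call takes 0.05 s, during which the arm holds its last target. There are 200 camera calls.

TASK

Check the slide carriers lying in the row in front of you, working from left to right: on each, lay the steel straightedge lengthwise along the middle of its face, let go, and with closed fingertips press down for a moment on the straightedge's left end and then on its right end to find out whether it rocks. When all have been checked, put every carrier on which the straightedge rocked flat in the grey returns tray, and feed every flat one with the held wooden push stick, never with the fingers, between the flared guides into the scanner's channel until it is wholly under the clear roof. Leave the straightedge and the push stick lying on the black mat, keep bowed carriers out of the scanner, and do not disturb the other things on the bench.

Things in the scene. Friction and masses are not known exactly. Their poses are not given: they have to be found in the camera images.
- carrier_1: A slide carrier: aluminium plate 62 mm wide (x), 130 mm long (y), 8 mm thick, 170 g; two or three lie in a row, long axes left to right. Origin: centre of underside, y left, z up. Grip its long sides at mid-length. Flat or bowed, not known beforehand: a flat top is 8 mm high; a bowed one stands on its ends, top 12.6 mm high at the middle, 8 mm at the ends. None if absent.
- carrier_2: A slide carrier: aluminium plate 62 mm wide (x), 130 mm long (y), 8 mm thick, 170 g; two or three lie in a row, long axes left to right. Origin: centre of underside, y left, z up. Grip its long sides at mid-length. Flat or bowed, not known beforehand: a flat top is 8 mm high; a bowed one stands on its ends, top 12.6 mm high at the middle, 8 mm at the ends. None if absent.
- carrier_3: A slide carrier: aluminium plate 62 mm wide (x), 130 mm long (y), 8 mm thick, 170 g; two or three lie in a row, long axes left to right. Origin: centre of underside, y left, z up. Grip its long sides at mid-length. Flat or bowed, not known beforehand: a flat top is 8 mm high; a bowed one stands on its ends, top 12.6 mm high at the middle, 8 mm at the ends. None if absent.
- carrier_4: A slide carrier: aluminium plate 62 mm wide (x), 130 mm long (y), 8 mm thick, 170 g; two or three lie in a row, long axes left to right. Origin: centre of underside, y left, z up. Grip its long sides at mid-length. Flat or bowed, not known beforehand: a flat top is 8 mm high; a bowed one stands on its ends, top 12.6 mm high at the middle, 8 mm at the ends. None if absent.
- straightedge: Steel bar, 24 mm wide (x), 120 mm long (y), 14 mm high, 280 g; on the near side of the mat. Origin: centre of underside. Grip it across x. Press its top 30 to 50 mm from its middle: on a flat carrier it stays level; on a bowed one its middle stands 4.6 mm higher and it rocks 0.07 rad down at the pressed end; let go, it stays tilted or swings back. None while touched.
- push_stick: Wooden push stick 170 mm long (y), 120 g, starting on the black mat, farther from the robot. Pushing head (40 mm wide, 14 mm high) at its -y end, face at y = -85 mm; shaft 16 mm wide, 11 mm high; handle block y = 30 to 80 mm, 20 mm wide (x), 45 mm high: grip it across x at y = 55 mm. Origin: centre of its underside.
- mat: Black rubber mat fixed to the bench, 160 mm (x) by 200 mm (y), 2 mm thick: the place of the straightedge and the push stick. Origin: centre of its underside.
- scanner: Slide scanner, fixed. Origin: on the bench, middle of the channel's mouth, where the clear roof begins. The channel runs on the bench along -y to a stop at y = -290 mm (two carriers end to end), 66 mm wide, roof underside 28 mm high. Guides 22 mm high flare from the mouth to about 108 mm apart at y = +46 mm; beyond is open bench. White machine, 110 mm high, at the far end.
- returns_tray: Grey open returns tray fixed to the bench, 170 mm (x) by 190 mm (y) outside, walls 4 mm thick and 32 mm high, floor 4 mm thick; room for two carriers, which may lie on one another. Origin: centre of its underside.
- slide_box: White microscope slide box, 80 x 100 x 31 mm, not part of the job. Origin: centre of its underside.
- pen: White pen 120 mm long, not part of the job. Origin: centre of its underside.
- dropper: Amber dropper bottle 70 mm high, not part of the job. Origin: centre of its underside.
- dish: Glass dish 90 mm across, 22 mm high, not part of the job. None if absent. Origin: centre of its underside.
- blue_bin: Open blue bin 120 x 140 x 60 mm, not part of the job. Origin: centre of its underside.
- jar: Glass jar with a white lid, 80 mm high, not part of the job. Origin: centre of its underside.
Mind the look-alikes: they are no part of the job. Leave any blue look-alike of the carrier_1 alone.

How it is judged:
On the way, in this order (a step that is already met when the one before it is completed fails the run):
1. the straightedge lies lengthwise on the left carrier, let go, and the fingertips press its left end down (((x of straightedge in the frame of carrier_1 between -0.02 and 0.02 m and y of straightedge in the frame of carrier_1 between -0.02 and 0.02 m and z of straightedge in the frame of carrier_1 between 0.004 and 0.018 m and angle between the y axis of straightedge and the y axis of carrier_1, either way round below 0.2 rad and contact force between straightedge and carrier_1 above 5.5 N and z of the grasp point in the frame of carrier_1 between 0.036 and 0.06 m and y of the grasp point in the frame of carrier_1 between 0.028 and 0.075 m) or (x of straightedge in the frame of carrier_2 between -0.02 and 0.02 m and y of straightedge in the frame of carrier_2 between -0.02 and 0.02 m and z of straightedge in the frame of carrier_2 between 0.004 and 0.018 m and angle between the y axis of straightedge and the y axis of carrier_2, either way round below 0.2 rad and contact force between straightedge and carrier_2 above 5.5 N and z of the grasp point in the frame of carrier_2 between 0.036 and 0.06 m and y of the grasp point in the frame of carrier_2 between 0.028 and 0.075 m))), for 0.2 s.
2. the straightedge lies lengthwise on the left carrier, let go, and the fingertips press its right end down (((x of straightedge in the frame of carrier_1 between -0.02 and 0.02 m and y of straightedge in the frame of carrier_1 between -0.02 and 0.02 m and z of straightedge in the frame of carrier_1 between 0.004 and 0.018 m and angle between the y axis of straightedge and the y axis of carrier_1, either way round below 0.2 rad and contact force between straightedge and carrier_1 above 5.5 N and z of the grasp point in the frame of carrier_1 between 0.036 and 0.06 m and y of the grasp point in the frame of carrier_1 between -0.075 and -0.028 m) or (x of straightedge in the frame of carrier_2 between -0.02 and 0.02 m and y of straightedge in the frame of carrier_2 between -0.02 and 0.02 m and z of straightedge in the frame of carrier_2 between 0.004 and 0.018 m and angle between the y axis of straightedge and the y axis of carrier_2, either way round below 0.2 rad and contact force between straightedge and carrier_2 above 5.5 N and z of the grasp point in the frame of carrier_2 between 0.036 and 0.06 m and y of the grasp point in the frame of carrier_2 between -0.075 and -0.028 m))), for 0.2 s.
3. the straightedge lies lengthwise on the next carrier, let go, and the fingertips press its left end down ((x of straightedge in the frame of carrier_3 between -0.02 and 0.02 m and y of straightedge in the frame of carrier_3 between -0.02 and 0.02 m and z of straightedge in the frame of carrier_3 between 0.004 and 0.018 m and angle between the y axis of straightedge and the y axis of carrier_3, either way round below 0.2 rad and contact force between straightedge and carrier_3 above 5.5 N and z of the grasp point in the frame of carrier_3 between 0.036 and 0.06 m and y of the grasp point in the frame of carrier_3 between 0.028 and 0.075 m)), for 0.2 s.
4. the straightedge lies lengthwise on the next carrier, let go, and the fingertips press its right end down ((x of straightedge in the frame of carrier_3 between -0.02 and 0.02 m and y of straightedge in the frame of carrier_3 between -0.02 and 0.02 m and z of straightedge in the frame of carrier_3 between 0.004 and 0.018 m and angle between the y axis of straightedge and the y axis of carrier_3, either way round below 0.2 rad and contact force between straightedge and carrier_3 above 5.5 N and z of the grasp point in the frame of carrier_3 between 0.036 and 0.06 m and y of the grasp point in the frame of carrier_3 between -0.075 and -0.028 m)), for 0.2 s.
5. the straightedge lies lengthwise on the third carrier, let go, and the fingertips press its left end down ((x of straightedge in the frame of carrier_4 between -0.02 and 0.02 m and y of straightedge in the frame of carrier_4 between -0.02 and 0.02 m and z of straightedge in the frame of carrier_4 between 0.004 and 0.018 m and angle between the y axis of straightedge and the y axis of carrier_4, either way round below 0.2 rad and contact force between straightedge and carrier_4 above 5.5 N and z of the grasp point in the frame of carrier_4 between 0.036 and 0.06 m and y of the grasp point in the frame of carrier_4 between 0.028 and 0.075 m)), for 0.2 s.
6. the straightedge lies lengthwise on the third carrier, let go, and the fingertips press its right end down ((x of straightedge in the frame of carrier_4 between -0.02 and 0.02 m and y of straightedge in the frame of carrier_4 between -0.02 and 0.02 m and z of straightedge in the frame of carrier_4 between 0.004 and 0.018 m and angle between the y axis of straightedge and the y axis of carrier_4, either way round below 0.2 rad and contact force between straightedge and carrier_4 above 5.5 N and z of the grasp point in the frame of carrier_4 between 0.036 and 0.06 m and y of the grasp point in the frame of carrier_4 between -0.075 and -0.028 m)), for 0.2 s.
7. a flat carrier is pushed into the channel by the head of the held push stick (contact force between the fingers and push_stick above 0.5 N and ((y of carrier_1 in the frame of scanner between -0.06 and 0.06 m and contact force between push_stick and carrier_1 above 0.1 N) or (y of carrier_3 in the frame of scanner between -0.06 and 0.06 m and contact force between push_stick and carrier_3 above 0.1 N))), for 0.1 s.
At the end, for the whole second after the job is handed in: every flat carrier is in the channel wholly under the clear roof (its rear edge level with the mouth or farther in, within 1 mm) and still; every bowed one lies flat in the returns tray; straightedge and push stick lie flat and still with their middles on the black mat (x of carrier_1 in the frame of scanner between -0.01 and 0.01 m and y of carrier_1 in the frame of scanner between -0.26 and -0.064 m and z of each of carrier_1, carrier_3 in the frame of scanner below 0.015 m and angle between the y axis of each of carrier_1, carrier_3 and the y axis of scanner, either way round below 0.1 rad and x of carrier_3 in the frame of scanner between -0.01 and 0.01 m and y of carrier_3 in the frame of scanner between -0.26 and -0.064 m and linear speed of each of carrier_1, carrier_3, carrier_2, carrier_4, straightedge, push_stick below 0.02 m/s and angular speed of each of carrier_1, carrier_3, carrier_2, carrier_4, straightedge, push_stick below 0.2 rad/s and x of carrier_2 in the frame of returns_tray between -0.06 and 0.06 m and y of carrier_2 in the frame of returns_tray between -0.045 and 0.045 m and z of carrier_2 in the frame of returns_tray between 0 and 0.03 m and angle between each of carrier_2, carrier_4's own z axis and vertical below 0.25 rad and x of carrier_4 in the frame of returns_tray between -0.06 and 0.06 m and y of carrier_4 in the frame of returns_tray between -0.045 and 0.045 m and z of carrier_4 in the frame of returns_tray between 0 and 0.03 m and x of straightedge in the frame of mat between -0.075 and 0.075 m and y of straightedge in the frame of mat between -0.09 and 0.09 m and z of each of straightedge, push_stick in the frame of mat below 0.01 m and angle between each of straightedge, push_stick's own z axis and vertical below 0.1 rad and x of push_stick in the frame of mat between -0.075 and 0.075 m and y of push_stick in the frame of mat between -0.09 and 0.09 m); the robot touches nothing.
It fails at once if a bowed carrier enters the scanner's channel (y of carrier_2 in the frame of scanner between -0.3 and 0.03 m and x of carrier_2 in the frame of scanner between -0.03 and 0.03 m and z of carrier_2 in the frame of scanner below 0.02 m).
It fails at once if a bowed carrier enters the scanner's channel (y of carrier_4 in the frame of scanner between -0.3 and 0.03 m and x of carrier_4 in the frame of scanner between -0.03 and 0.03 m and z of carrier_4 in the frame of scanner below 0.02 m).
It fails at once if the fingers touch a carrier that is partly in the channel (y of carrier_1 in the frame of scanner between -0.3 and 0.045 m and x of carrier_1 in the frame of scanner between -0.03 and 0.03 m and z of carrier_1 in the frame of scanner below 0.02 m and contact force between the fingers and carrier_1 above 0.5 N).
It fails at once if the fingers touch a carrier that is partly in the channel (y of carrier_3 in the frame of scanner between -0.3 and 0.045 m and x of carrier_3 in the frame of scanner between -0.03 and 0.03 m and z of carrier_3 in the frame of scanner below 0.02 m and contact force between the fingers and carrier_3 above 0.5 N).
It fails at once if another thing on the bench is moved by more than 50 mm (distance of any of slide_box, pen, dropper, dish, blue_bin, jar from where it was at the start of the episode above 0.05 m).
Of carrier_1, carrier_2 only 1 to 1 are there at a start; the rules pass over those that are not, and their reading is None.
Of carrier_4, dish only 1 to 2 are there at a start; the rules pass over those that are not, and their reading is None.
At some moment in a run one of carrier_1, carrier_2, carrier_3, carrier_4, push_stick may be knocked a few centimetres aside while the robot is not near it.
Once in a run the grip may slacken for a moment while it holds something.
It also fails if it takes over 210 s, if anything falls off the work surface, if the arm or the gripper's body presses on something with over 40 N, if the wrist force passes 120 N, or if a joint passes its speed limit or range.

## Working session

There is one attempt and no reset: what is moved stays moved. The work goes in short steps, Python scripts to look and compute and a tool call to move; the robot and the scene stay as the last step left them, time stands still between calls to the robot, and variables do not carry over. Pictures are saved under pics/ and viewed, at most 14 in all, crops included, and the job is handed in when it is done.

Besides the shell and the picture viewer there is one more tool, called after "Call:" by a JSON object that holds its "op" and its "data", one argument or row to a line. play_rows: Moves the arm, as the interface text tells. Shift numbers are shares of 8 cm and turn numbers shares of 0.5 rad, none past 1 either way. Its arguments: {"type":"object","properties":{"increments":{"type":"array"},"gripper":{"type":"number"},"grip_force":{"type":"number"}},"required":["increments"]}

```bash
ls; mkdir -p pics
cat > h.py <<'E'
from plant import *
import numpy as np, cv2
from scipy.spatial.transform import Rotation as R
def snap(n,f):
    im=grab_frame(n); cv2.imwrite(f'pics/{f}.png',cv2.cvtColor(im,cv2.COLOR_RGB2BGR)); return im
def ray(n,uv,z):
    p=camera_params(n); Rm=cv2.Rodrigues(np.array(p['rvec'],float))[0]; t=np.array(p['tvec'],float).ravel()
    d=np.linalg.inv(p['camera_matrix'])@np.array([uv[0],uv[1],1.]); d=Rm.T@d; o=-Rm.T@t
    return o+d*(z-o[2])/d[2]
def proj(n,P):
    p=camera_params(n); return cv2.projectPoints(np.array(P,float).reshape(-1,1,3),np.array(p['rvec'],float),np.array(p['tvec'],float),np.array(p['camera_matrix'],float),None)[0].reshape(-1,2)
E
python3 - <<'E'
from h import *
s=state(); print(s)
for n in('scene','top'):
    snap(n,n+'0'); p=camera_params(n); Rm=cv2.Rodrigues(np.array(p['rvec'],float))[0]; print(n,-Rm.T@np.array(p['tvec']).ravel(),p['camera_matrix'])
E
```

```text
pics
{'clock': 0.0, 'joint_pos': array([ 1.06698388e+00,  3.42747001e-01,  1.52502534e+00, -2.64165915e-05,
        1.27538010e+00, -1.46009569e-01]), 'dq': array([ 0.00028325,  0.0012542 ,  0.00239315, -0.00072918, -0.00069596,
       -0.00039524]), 'joint_efforts': array([ 2.74539962e-04, -4.31253433e+01, -2.44212574e+01,  7.18394620e-02,
        5.61128114e-02, -1.38628261e-04]), 'eef_pos': array([0.18365698, 0.49139416, 0.22602945]), 'eef_rot': array([-5.58945774e-01, -3.09098701e+00,  2.33423609e-03]), 'force': array([-1.29014388, -0.36121099, -0.47479741]), 'moment': array([-0.06045998, -0.00585535,  0.01854382]), 'grasp_force': 0.0, 'width': 0.9992367408391927}
scene [ 1.11857097 -0.27458498  1.19027367] [[424.39258142   0.         312.15776092]
 [  0.         424.39258142 198.75850382]
 [  0.           0.           1.        ]]
top [0.23713203 0.01229899 1.51941409] [[401.14795158   0.         311.87333658]
 [  0.         401.14795158 197.57833273]
 [  0.           0.           1.        ]]
```

View pics/top0.png

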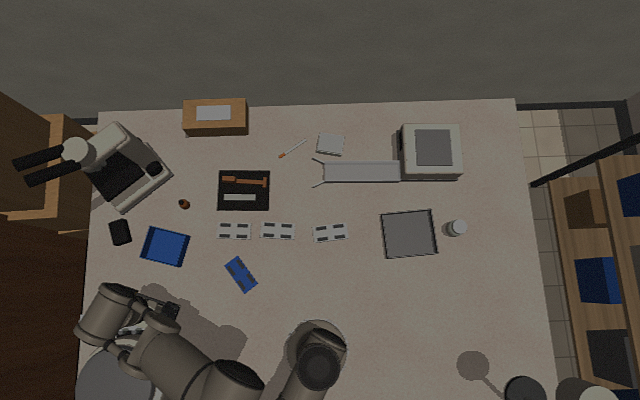

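View pics/scene0.png

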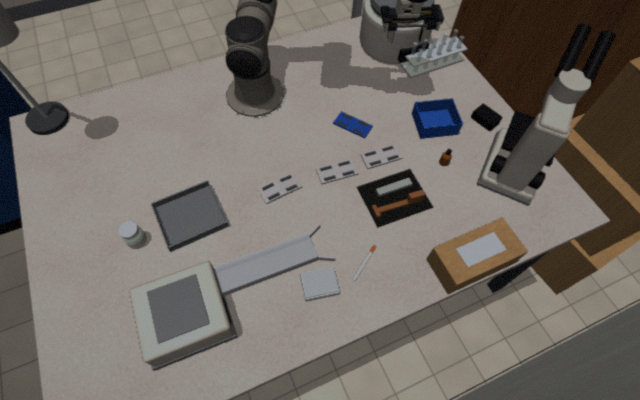

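The top view shows three white carriers at about (234,230), (278,230) and (330,232). The steel straightedge is at (240,197) and the push stick at (245,181), both on the mat. The scanner mouth is near (322,171) and the tray at (409,233). The blue look-alike at (241,274) is to be left alone. Next I enlarge the work area.

Run:
```python
from h import *
im=cv2.imread('pics/top0.png'); c=im[155:260,205:355]; cv2.imwrite('pics/crop0.png',cv2.resize(c,None,fx=5,fy=5,interpolation=cv2.INTER_CUBIC))
im2=cv2.imread('pics/scene0.png')
for n,I in(('top',im),('scene',im2)):
    hsv=cv2.cvtColor(I,cv2.COLOR_BGR2HSV)
    print(n)
    for (u,v) in ([(240,197),(234,225),(278,225),(330,225),(300,225),(228,179),(255,181),(265,182),(360,172)] if n=='top' else [(397,187),(337,166),(381,153),(281,184),(310,180),(416,198)]):
        print((u,v),I[v,u],hsv[v,u])
```

```text
top
(240, 197) [109 116 118] [ 23  19 118]
(234, 225) [122 128 127] [ 35  12 128]
(278, 225) [123 126 126] [ 30   6 126]
(330, 225) [125 125 126] [  0   2 126]
(300, 225) [107 118 126] [ 17  38 126]
(228, 179) [ 42  70 108] [ 13 156 108]
(255, 181) [ 41  69 106] [ 13 156 106]
(265, 182) [40 62 97] [ 12 150  97]
(360, 172) [113 116 118] [ 18  11 118]
scene
(397, 187) [127 130 127] [ 60   6 130]
(337, 166) [146 143 147] [158   7 147]
(381, 153) [146 141 148] [159  12 148]
(281, 184) [147 145 149] [165   7 149]
(310, 180) [135 141 149] [ 13  24 149]
(416, 198) [24 32 53] [  8 140  53]
```

View pics/crop0.png

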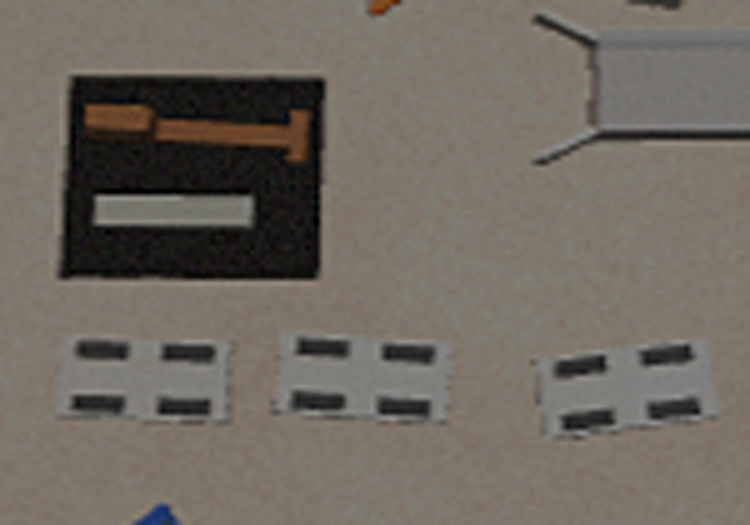

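The crop shows the three carriers with dark slide windows, yaw about -2°, -4° and +7°. The straightedge spans about (224–256,197), the stick's handle is on the left at (229,179) with its head on the right at (265,182), and the guides flare at (312–324,158–187).

```bash
cat >> h.py <<'E'
def avg(n,k=3): return np.clip(np.mean([grab_frame(n).astype(float) for _ in range(k)],0),0,255).astype(np.uint8)
Z={'C':.008,'S':.016,'P':.012}
def blobs(n,im,m,z,amin):
    m=cv2.morphologyEx(m.astype(np.uint8)*255,cv2.MORPH_CLOSE,np.ones((3,3)))
    out=[]
    for c in cv2.findContours(m,cv2.RETR_EXTERNAL,cv2.CHAIN_APPROX_NONE)[0]:
        if cv2.contourArea(c)<amin: continue
        w=np.array([ray(n,q,z)[:2] for q in c[:,0,:].astype(float)],np.float32)
        (cx,cy),(a,b),ang=cv2.minAreaRect(w)
        M=cv2.moments(w.reshape(-1,1,2)); mx,my=M['m10']/M['m00'],M['m01']/M['m00']
        th=np.degrees(.5*np.arctan2(2*M['mu11'],M['mu20']-M['mu02']))-90
        th=(th+90)%180-90
        out.append((mx,my,cx,cy,max(a,b),min(a,b),th))
    return out
def masks(im):
    hsv=cv2.cvtColor(im,cv2.COLOR_RGB2HSV); b=cv2.GaussianBlur(hsv,(3,3),0); h,s,v=cv2.split(b)
    return dict(grey=(s<22)&(v>85),dark=(v<75),orange=(s>110)&(h<25)&(v>35))
E
python3 - <<'E'
from h import *
np.set_printoptions(precision=4,suppress=True)
for n in('top','scene'):
    im=avg(n); m=masks(im)
    g=m['grey']
    # add dark windows only off the mat: close bridging
    for nm,mk,z in(('grey',g,.008),('orange',m['orange'],.015),('dark',m['dark'],.002)):
        for o in blobs(n,im,mk,z,60):
            if .25<o[0]<.8 and -.5<o[1]<.45 : print(n,nm,np.array(o))
E
```

```text
top grey [ 0.4194 -0.0723  0.4206 -0.0693  0.1307  0.0629  8.5877]
top grey [ 0.4356  0.1295  0.4355  0.1299  0.1284  0.0621 -5.5657]
top grey [ 0.4402  0.2878  0.4403  0.2953  0.1263  0.0607 -3.5719]
top grey [ 0.4055 -0.3619  0.4078 -0.3624  0.1698  0.1693  2.6134]
top grey [ 0.5689  0.2731  0.569   0.2745  0.1153  0.0157 -1.9404]
top grey [ 0.6592 -0.2043  0.6493 -0.1839  0.3377  0.1175 -0.8959]
top grey [  0.776   -0.0869   0.7757  -0.0868   0.0998   0.0784 -12.0548]
top grey [ 0.7392 -0.4932  0.7426 -0.4916  0.2159  0.1912  6.9799]
top orange [ 0.6314  0.2566  0.6283  0.2549  0.1714  0.0363 -7.4735]Traceback (most recent call last):
  File "<stdin>", line 8, in <module>
  File "h.py", line 19, in blobs
    w=np.array([ray(n,q,z)[:2] for q in c[:,0,:].astype(float)],np.float32)
                ~~~^^^^^^^
  File "h.py", line 7, in ray
    p=camera_params(n); Rm=cv2.Rodrigues(np.array(p['rvec'],float))[0]; t=np.array(p['tvec'],float).ravel()
ValueError: time passes only in moves, steps and waits
```

```bash
python3 - <<'E'
s=open('h.py').read()
s=s.replace("def ray(","from functools import lru_cache\n_cp=camera_params\n@lru_cache(None)\ndef camera_params(n): return _cp(n)\ndef ray(",1)
open('h.py','w').write(s)
E
cat > m1.py <<'E'
from h import *
np.set_printoptions(precision=4,suppress=True)
for n in('top','scene'):
    im=avg(n); m=masks(im); d=m['dark']
    for nm,mk,z in(('grey',m['grey'],.008),('strt',m['grey'],.016),('orange',m['orange'],.015),('dark',d,.002)):
        for o in blobs(n,im,mk,z,25 if nm=='dark' else 60):
            if .25<o[0]<.8 and -.5<o[1]<.45 and (nm!='strt' or o[5]<.04): print(n,nm,np.array(o))
    # dark windows
E
python3 m1.py
```

```text
top grey [ 0.421  -0.0696  0.4209 -0.0692  0.1307  0.0632  5.7275]
top grey [ 0.4353  0.1296  0.435   0.1301  0.1285  0.0619 -5.7458]
top grey [ 0.4404  0.2879  0.4403  0.2953  0.1263  0.0608 -3.6781]
top grey [ 0.4059 -0.3619  0.4081 -0.3624  0.1703  0.1694  2.4249]
top grey [ 0.569   0.2729  0.569   0.2749  0.116   0.0157 -2.2071]
top grey [ 0.6592 -0.2042  0.6552 -0.1829  0.3389  0.1174 -0.9252]
top grey [  0.776   -0.0865   0.7759  -0.0868   0.0999   0.0783 -11.5936]
top grey [ 0.7385 -0.4926  0.7422 -0.4921  0.2155  0.1912  5.0754]
top strt [ 0.5673  0.2715  0.5673  0.2735  0.1154  0.0157 -2.2071]
top orange [ 0.6314  0.2571  0.6284  0.2553  0.1722  0.0361 -7.4985]
top dark [ 0.4206 -0.3807  0.4076 -0.3659  0.1995  0.1706  2.6769]
top dark [ 0.6157 -0.1995  0.6157 -0.1995  0.289   0.004  -1.9661]
top dark [ 0.5976  0.26    0.5984  0.2594  0.1989  0.1593 -2.9485]
top dark [  0.6699  -0.4248   0.6718  -0.423    0.3008   0.1739 -42.5186]
scene grey [ 0.5656  0.2772  0.5656  0.2768  0.1207  0.0243 -2.3119]
scene grey [  0.5639   0.4367   0.5918   0.4633   0.5412   0.2975 -39.7557]
scene grey [ 0.5001 -0.279   0.4223 -0.2591  1.1676  0.818  14.9762]
scene strt [ 0.5693  0.2735  0.5693  0.2731  0.1199  0.0241 -2.3119]
scene orange [ 0.6306  0.2594  0.6264  0.2577  0.182   0.0462 -1.5561]
scene dark [ 0.7792 -0.4286  0.7023 -0.3335  0.522   0.1874 15.8891]
scene dark [  0.3907  -0.3787   0.3968  -0.3642   0.1895   0.1849 -88.0057]
scene dark [0.5983 0.2572 0.599  0.26   0.1977 0.1576 0.9553]
```

```bash
cat >> h.py <<'E'
def plan(x,y,z,yaw=0):
    "turn (shares) first, then shifts in shares along tool axes after that turn; x,y,z TCP goal, yaw deg of tool y from world x"
    s=state(); Rm=R.from_rotvec(s['eef_rot']).as_matrix(); cur=np.degrees(np.arctan2(Rm[1,1],Rm[0,1]))
    d=(yaw-cur+180)%360-180; Rn=R.from_euler('z',d,degrees=True).as_matrix()@Rm
    sh=Rn.T@(np.array([x,y,z])-s['eef_pos'])/.08
    print('t%.2f pos %s F %s w%.3f gf%.1f yaw%.1f'%(s['clock'],np.round(s['eef_pos'],4),np.round(s['force'],1),s['width'],s['grasp_force'],cur),'| turn sh %.3f shift sh %s'%(-np.radians(d)/.5,np.round(sh,3)))
E
python3 - <<'E'
from h import *
import plant
print([ (k,getattr(plant,k)) for k in dir(plant) if 'grip' in k.lower() or 'depth' in k.lower()], [k for k in dir(plant) if k[0]!='_'][:40])
plan(.568,.273,.10,-2.3)
for n,c in dict(c1=(233.6,230.6),c2=(277.6,230.4),c3=(330.4,232.4)).items(): print(n,ray('top',c,.009))
E
```

```text
[('grip_depth', 0.0188)] ['Unreachable', 'camera_params', 'grab_frame', 'grip_depth', 'sign_off', 'state']
t0.55 pos [0.1838 0.4918 0.2267] F [ 0.4  0.1 -0.4] w1.001 gf0.0 yaw69.5 | turn sh 2.506 shift sh [-2.54   4.908  1.584]
c1 [0.43955578 0.29478052 0.009     ]
c2 [0.43449027 0.12861741 0.009     ]
c3 [ 0.41990329 -0.07064321  0.009     ]
```

Call:
{"op": "play_rows", "data": {
  "increments": [
    [[0,0,0,0.278],[0,0,0,0.278],[0,0,0,0.278],[0,0,0,0.278],[0,0,0,0.278],[0,0,0,0.278],[0,0,0,0.278],[0,0,0,0.278],[0,0,0,0.28],[-0.254,0.49,0.12,0],[-0.254,0.49,0.12,0],[-0.254,0.49,0.12,0],[-0.254,0.49,0.12,0],[-0.254,0.49,0.12,0],[-0.254,0.49,0.12,0],[-0.254,0.49,0.12,0],[-0.254,0.49,0.12,0],[-0.254,0.49,0.12,0],[-0.254,0.49,0.12,0]]
  ],
  "gripper": 0.55,
  "grip_force": 25
}}

```text
clock: 2.45
eef_pos: [0.5691, 0.2723, 0.1303]
eef_rot: [-2.264, -2.177, -0.0]
force: [-0.2, 0.5, -0.2]
width: 0.552
grasp_force: 0.0
```

```bash
python3 -c "
from h import *
plan(.568,.273,.007,-2.3)"
```

```text
t2.45 pos [0.5691 0.2723 0.1303] F [-0.2  0.5 -0.2] w0.552 gf0.0 yaw-2.2 | turn sh 0.002 shift sh [ 0.008 -0.015  1.542]
```

Call:
{"op": "play_rows", "data": {
  "increments": [
    [[0.008,-0.015,0.4,0],[0,0,0.4,0],[0,0,0.4,0],[0,0,0.2,0],[0,0,0.14,0],[0,0,0,0]]
  ]
}}

```text
clock: 3.05
eef_pos: [0.5657, 0.2739, 0.0061]
eef_rot: [-2.263, -2.177, 0.004]
force: [0.4, 0.1, -0.1]
width: 0.548
grasp_force: 0.0
```

Call:
{"op": "play_rows", "data": {
  "increments": [
    [[0,0,0,0],[0,0,0,0],[0,0,0,0],[0,0,0,0],[0,0,0,0],[0,0,-0.3,0],[0,0,-0.4,0],[0,0,-0.1,0],[0,0,0,0]]
  ],
  "gripper": 0
}}

```text
clock: 3.95
eef_pos: [0.5669, 0.2744, 0.0724]
eef_rot: [2.264, 2.177, 0.003]
force: [-0.0, 0.3, -2.6]
width: 0.256
grasp_force: 25.0
```

```bash
python3 -c "
from h import *
plan(.4395,.294,.05,-2.5)"
```

```text
t3.95 pos [0.5669 0.2744 0.0724] F [-0.   0.3 -2.6] w0.256 gf25.0 yaw-2.2 | turn sh 0.009 shift sh [ 0.176 -1.602  0.277]
```

Call:
{"op": "play_rows", "data": {
  "increments": [
    [[0.03,-0.27,0,0.009],[0.03,-0.27,0,0],[0.03,-0.27,0,0],[0.03,-0.27,0,0],[0.03,-0.27,0,0],[0.026,-0.252,0.2,0],[0,0,0.2,0],[0,0,0.1,0],[0,0,0.1,0],[0,0,0,0]]
  ]
}}

```text
clock: 4.95
eef_pos: [0.4386, 0.2932, 0.0221]
eef_rot: [-2.269, -2.172, 0.004]
force: [-1.2, 1.0, -2.7]
width: 0.257
grasp_force: 25.0
```

Run:
```python
from h import *
plan(.4395,.294,.018,-2.5)
im=snap('top','top1'); cv2.imwrite('pics/x1.png',cv2.resize(cv2.imread('pics/top1.png')[155:260,205:355],None,fx=5,fy=5,interpolation=cv2.INTER_CUBIC))
```

```text
t4.95 pos [0.4386 0.2932 0.0221] F [-1.2  1.  -2.7] w0.257 gf25.0 yaw-2.5 | turn sh -0.001 shift sh [0.011 0.011 0.051]
```

View pics/x1.png

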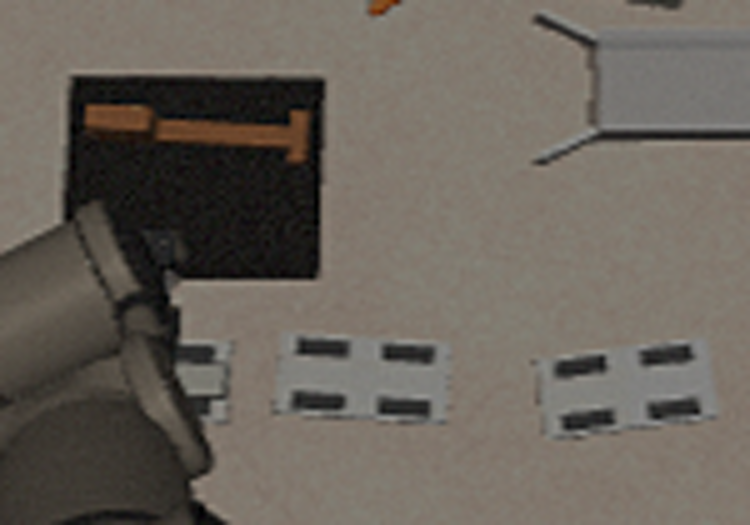

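The straightedge is held over the left carrier, with its right end visible at (249,231). The other carriers haven't moved.

Call:
{"op": "play_rows", "data": {
  "increments": [
    [[0.01,0.01,0.05,0],[0,0,0.0,0],[0,0,0,0]]
  ]
}}

```text
clock: 5.3
eef_pos: [0.4401, 0.2945, 0.0198]
eef_rot: [2.269, 2.172, 0.001]
force: [0.6, 0.7, -2.5]
width: 0.256
grasp_force: 25.0
```

Call:
{"op": "play_rows", "data": {
  "increments": [
    [[0,0,0.0125,0],[0,0,0.0125,0],[0,0,0,0]]
  ]
}}

```text
clock: 5.6
eef_pos: [0.4398, 0.2944, 0.0175]
eef_rot: [-2.269, -2.173, 0.0]
force: [0.5, 0.1, -2.6]
width: 0.257
grasp_force: 25.0
```

Call:
{"op": "play_rows", "data": {
  "increments": [
    [[0,0,0.0125,0],[0,0,0.0125,0],[0,0,0,0]]
  ]
}}

```text
clock: 5.9
eef_pos: [0.4398, 0.2944, 0.0154]
eef_rot: [-2.269, -2.172, 0.0]
force: [-0.1, -0.6, -2.2]
width: 0.26
grasp_force: 25.0
```

Call:
{"op": "play_rows", "data": {
  "increments": [
    [[0,0,0.0125,0],[0,0,0.0125,0],[0,0,0,0]]
  ]
}}

```text
clock: 6.2
eef_pos: [0.4399, 0.2945, 0.0146]
eef_rot: [2.269, 2.173, 0.001]
force: [-4.0, -2.1, 7.9]
width: 0.258
grasp_force: 25.0
```

Call:
{"op": "play_rows", "data": {
  "increments": [
    [[0,0,0.0125,0],[0,0,0,0]]
  ]
}}

```text
clock: 6.4
eef_pos: [0.4399, 0.2945, 0.0146]
eef_rot: [2.269, 2.173, 0.001]
force: [-5.9, -3.1, 18.1]
width: 0.258
grasp_force: 25.0
```

Call:
{"op": "play_rows", "data": {
  "increments": [
    [[0,0,0.0125,0],[0,0,0,0]]
  ]
}}

```text
clock: 6.6
eef_pos: [0.4399, 0.2946, 0.0145]
eef_rot: [2.268, 2.173, 0.002]
force: [-7.8, -3.7, 27.0]
width: 0.258
grasp_force: 25.0
```

Call:
{"op": "play_rows", "data": {
  "increments": [
    [[0,0,-0.03,0],[0,0,0,0],[0,0,0,0]]
  ]
}}

```text
clock: 6.9
eef_pos: [0.4403, 0.2947, 0.0146]
eef_rot: [2.269, 2.172, 0.002]
force: [-2.0, -1.4, 7.5]
width: 0.255
grasp_force: 25.0
```

Call:
{"op": "play_rows", "data": {
  "increments": [
    [[0,0,0,0],[0,0,0,0],[0,0,0,0],[0,0,0,0],[0,0,-0.15,0],[0,0,-0.4,0],[0,0,0,0]]
  ],
  "gripper": 0.5
}}

```text
clock: 7.6
eef_pos: [0.4422, 0.2956, 0.0619]
eef_rot: [2.268, 2.171, 0.011]
force: [0.7, -0.2, 0.1]
width: 0.497
grasp_force: 0.0
```

Call:
{"op": "play_rows", "data": {
  "increments": [
    [[0.25,0.011,0,0],[0.25,0.011,0,0],[0,0,0,0],[0,0,0,0],[0,0,0,0]]
  ],
  "gripper": 0
}}

```text
clock: 8.1
eef_pos: [0.443, 0.3336, 0.0578]
eef_rot: [-2.269, -2.172, 0.001]
force: [-0.1, 0.6, 0.9]
width: 0.113
grasp_force: 0.0
```

Run:
```python
from h import *
plan(.4395,.334,.03,-2.5)
for n,(a,b,c,d) in dict(scene=(135,185,355,415)).items():
    snap(n,n+'2'); cv2.imwrite('pics/x2.png',cv2.resize(cv2.imread('pics/scene2.png')[120:200,310:430],None,fx=6,fy=6,interpolation=cv2.INTER_CUBIC))
```

```text
t8.10 pos [0.443  0.3336 0.0578] F [-0.1  0.6  0.9] w0.113 gf0.0 yaw-2.5 | turn sh 0.000 shift sh [ 0.003 -0.044  0.348]
```

View pics/x2.png

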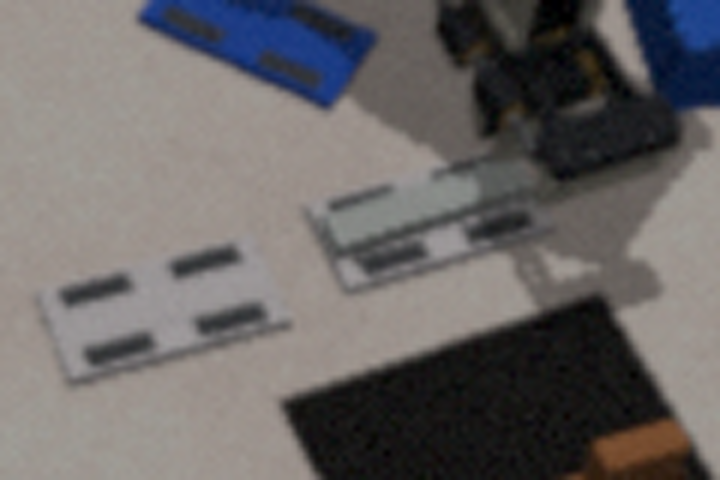

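The straightedge lies released along the left carrier, from (365,158) to about (400,148) in the scene view. I press the left end first.

Call:
{"op": "play_rows", "data": {
  "increments": [
    [[0,-0.04,0.25,0],[0,0,0.06,0],[0,0,0,0]]
  ]
}}

```text
clock: 8.45
eef_pos: [0.4396, 0.3337, 0.0324]
eef_rot: [-2.269, -2.172, 0.003]
force: [0.3, -0.2, 0.6]
width: 0.001
grasp_force: 0.0
```

Call:
{"op": "play_rows", "data": {
  "increments": [
    [[0,0,0.025,0],[0,0,0,0]]
  ]
}}

```text
clock: 8.65
eef_pos: [0.4405, 0.3345, 0.0315]
eef_rot: [2.269, 2.172, 0.001]
force: [0.1, 0.3, 1.2]
width: 0.001
grasp_force: 0.0
```

Call:
{"op": "play_rows", "data": {
  "increments": [
    [[0,0,0.025,0],[0,0,0,0]]
  ]
}}

```text
clock: 8.85
eef_pos: [0.4402, 0.3345, 0.0292]
eef_rot: [-2.269, -2.173, -0.0]
force: [-0.5, 0.0, 0.4]
width: 0.007
grasp_force: 0.0
```

Call:
{"op": "play_rows", "data": {
  "increments": [
    [[0,0,0.025,0],[0,0,0,0]]
  ]
}}

```text
clock: 9.05
eef_pos: [0.44, 0.3344, 0.0269]
eef_rot: [-2.269, -2.173, 0.0]
force: [0.0, 0.3, 0.2]
width: 0.006
grasp_force: 0.0
```

Call:
{"op": "play_rows", "data": {
  "increments": [
    [[0,0,0.0125,0],[0,0,0,0]]
  ]
}}

```text
clock: 9.25
eef_pos: [0.4401, 0.3345, 0.026]
eef_rot: [-2.269, -2.173, 0.0]
force: [-0.1, -0.6, 0.3]
width: -0.0
grasp_force: 0.0
```

Call:
{"op": "play_rows", "data": {
  "increments": [
    [[0,0,0.0125,0],[0,0,0,0]]
  ]
}}

```text
clock: 9.45
eef_pos: [0.4401, 0.3345, 0.025]
eef_rot: [-2.269, -2.173, 0.0]
force: [-0.3, -0.0, -0.3]
width: 0.006
grasp_force: 0.0
```

Call:
{"op": "play_rows", "data": {
  "increments": [
    [[0,0,0.0125,0],[0,0,0,0]]
  ]
}}

```text
clock: 9.65
eef_pos: [0.4401, 0.3344, 0.024]
eef_rot: [-2.269, -2.172, 0.0]
force: [0.2, -0.4, -0.4]
width: 0.005
grasp_force: 0.0
```

Call:
{"op": "play_rows", "data": {
  "increments": [
    [[0,0,0.0125,0],[0,0,0,0]]
  ]
}}

```text
clock: 9.85
eef_pos: [0.4401, 0.3344, 0.023]
eef_rot: [-2.269, -2.173, 0.0]
force: [0.5, -0.4, -0.6]
width: 0.0
grasp_force: 0.0
```

Call:
{"op": "play_rows", "data": {
  "increments": [
    [[0,0,0.0125,0],[0,0,0,0]]
  ]
}}

```text
clock: 10.05
eef_pos: [0.4402, 0.3345, 0.0223]
eef_rot: [2.269, 2.173, 0.001]
force: [-0.3, -0.1, 2.0]
width: 0.009
grasp_force: 1.1
```

Call:
{"op": "play_rows", "data": {
  "increments": [
    [[0,0,0.0125,0],[0,0,0,0]]
  ]
}}

```text
clock: 10.25
eef_pos: [0.4403, 0.3345, 0.0222]
eef_rot: [2.269, 2.173, 0.001]
force: [-2.3, -2.3, 10.1]
width: 0.003
grasp_force: 5.3
```

Call:
{"op": "play_rows", "data": {
  "increments": [
    [[0,0,0.006,0],[0,0,0,0],[0,0,0,0],[0,0,0,0],[0,0,0,0],[0,0,0,0]]
  ]
}}

```text
clock: 10.85
eef_pos: [0.4403, 0.3346, 0.0222]
eef_rot: [2.269, 2.173, 0.001]
force: [-3.4, -3.1, 14.5]
width: 0.005
grasp_force: 7.1
```

Call:
{"op": "play_rows", "data": {
  "increments": [
    [[0,0,-0.25,0],[-0.5,0,0,0],[-0.5,0,0,0],[0,0,0.1,0],[0,0,0.0125,0],[0,0,0.0125,0],[0,0,0,0]]
  ]
}}

```text
clock: 11.55
eef_pos: [0.4368, 0.2555, 0.0305]
eef_rot: [-2.268, -2.174, -0.001]
force: [0.3, -0.5, -0.3]
width: 0.003
grasp_force: 0.0
```

Call:
{"op": "play_rows", "data": {
  "increments": [
    [[0,0,0.0125,0],[0,0,0.0125,0],[0,0,0,0]]
  ]
}}

```text
clock: 11.85
eef_pos: [0.4365, 0.2548, 0.0285]
eef_rot: [-2.269, -2.173, 0.0]
force: [0.3, 0.0, -0.4]
width: 0.005
grasp_force: 0.0
```

Call:
{"op": "play_rows", "data": {
  "increments": [
    [[0,0,0.0125,0],[0,0,0.0125,0],[0,0,0,0]]
  ]
}}

```text
clock: 12.15
eef_pos: [0.4366, 0.2545, 0.0265]
eef_rot: [-2.269, -2.172, 0.0]
force: [0.4, 0.5, -0.6]
width: 0.005
grasp_force: 0.0
```

Call:
{"op": "play_rows", "data": {
  "increments": [
    [[0,0,0.0125,0],[0,0,0.0125,0],[0,0,0,0]]
  ]
}}

```text
clock: 12.45
eef_pos: [0.4366, 0.2545, 0.0245]
eef_rot: [-2.269, -2.172, 0.0]
force: [-0.1, 0.6, -0.6]
width: 0.006
grasp_force: 0.0
```

Call:
{"op": "play_rows", "data": {
  "increments": [
    [[0,0,0.0125,0],[0,0,0.0125,0],[0,0,0.0125,0],[0,0,0,0],[0,0,0,0]]
  ]
}}

```text
clock: 12.95
eef_pos: [0.4367, 0.2546, 0.0222]
eef_rot: [2.269, 2.173, 0.001]
force: [-1.0, -1.2, 7.0]
width: 0.006
grasp_force: 3.5
```

Call:
{"op": "play_rows", "data": {
  "increments": [
    [[0,0,0.0125,0],[0,0,0,0],[0,0,0,0],[0,0,0,0],[0,0,0,0],[0,0,0,0]]
  ]
}}

```text
clock: 13.55
eef_pos: [0.4367, 0.2546, 0.0222]
eef_rot: [2.269, 2.173, 0.001]
force: [-4.1, -2.5, 17.0]
width: 0.004
grasp_force: 8.3
```

```bash
python3 -c "
from h import *
plan(.4395,.2945,.06,-2.5)"
```

```text
t13.55 pos [0.4367 0.2546 0.0222] F [-4.1 -2.5 17. ] w0.004 gf8.3 yaw-2.5 | turn sh 0.001 shift sh [ 0.5    0.013 -0.473]
```

Call:
{"op": "play_rows", "data": {
  "increments": [
    [[0,0,-0.25,0],[0,0,-0.25,0],[0.25,0.006,0,0],[0.25,0.007,0,0],[0,0,0,0],[0,0,0.3,0],[0,0,0.17,0],[0,0,0.1,0],[0,0,0,0]]
  ],
  "gripper": 0.5
}}

```text
clock: 14.45
eef_pos: [0.4387, 0.2937, 0.014]
eef_rot: [-2.269, -2.172, 0.004]
force: [0.7, 0.1, 0.1]
width: 0.499
grasp_force: 0.0
```

Call:
{"op": "play_rows", "data": {
  "increments": [
    [[0,0,0,0],[0,0,0,0],[0,0,0,0],[0,0,0,0],[0,0,-0.2,0],[0,0,-0.3,0],[0,0,0,0]]
  ],
  "gripper": 0
}}

```text
clock: 15.15
eef_pos: [0.441, 0.2953, 0.0574]
eef_rot: [2.268, 2.172, 0.008]
force: [0.4, 0.8, -2.8]
width: 0.253
grasp_force: 25.0
```

Run:
```python
from h import *
np.set_printoptions(precision=4,suppress=True)
im=avg('top'); m=masks(im)
for o in blobs('top',im,m['grey'],.008,60):
    if .38<o[0]<.5 and -.15<o[1]<.45: print(np.array(o))
plan(.4347,.1293,.025,-4.5)
```

```text
[  0.4455   0.251    0.4388   0.2539   0.0582   0.0417 -62.237 ]
[ 0.4209 -0.0696  0.4206 -0.0694  0.1307  0.0623  5.837 ]
[ 0.4356  0.1297  0.4352  0.1301  0.1277  0.0619 -5.4635]
t15.30 pos [0.4389 0.2942 0.0543] F [-0.  -0.8 -3.2] w0.256 gf25.0 yaw-2.5 | turn sh 0.070 shift sh [-2.059  0.11   0.367]
```

Call:
{"op": "play_rows", "data": {
  "increments": [
    [[0,0,0,0.07],[-0.343,0.018,0,0],[-0.343,0.018,0,0],[-0.343,0.018,0,0],[-0.343,0.018,0,0],[-0.343,0.018,0,0],[-0.343,0.018,0,0],[0,0,0.2,0],[0,0,0.1,0],[0,0,0.05,0],[0,0,0,0]]
  ]
}}

```text
clock: 16.4
eef_pos: [0.4345, 0.13, 0.0262]
eef_rot: [-2.305, -2.133, 0.002]
force: [0.4, 0.4, -3.0]
width: 0.256
grasp_force: 25.0
```

Call:
{"op": "play_rows", "data": {
  "increments": [
    [[0,0,0.025,0],[0,0,0.025,0],[0,0,0,0]]
  ]
}}

```text
clock: 16.7
eef_pos: [0.4352, 0.1299, 0.0231]
eef_rot: [2.306, 2.133, 0.0]
force: [0.7, 0.2, -1.4]
width: 0.256
grasp_force: 25.0
```

Call:
{"op": "play_rows", "data": {
  "increments": [
    [[0,0,0.0125,0],[0,0,0.0125,0],[0,0,0,0]]
  ]
}}

```text
clock: 17.0
eef_pos: [0.4351, 0.1297, 0.021]
eef_rot: [-2.307, -2.132, -0.0]
force: [-0.3, -0.0, -2.7]
width: 0.259
grasp_force: 25.0
```

```bash
python3 -c "
from h import *
plan(.4347,.1293,.019,-4.5)"
```

```text
t17.00 pos [0.4351 0.1297 0.021 ] F [-0.3 -0.  -2.7] w0.259 gf25.0 yaw-4.5 | turn sh 0.000 shift sh [-0.005 -0.005  0.025]
```

Call:
{"op": "play_rows", "data": {
  "increments": [
    [[0,0,0.0125,0],[0,0,0.0125,0],[0,0,0,0]]
  ]
}}

```text
clock: 17.3
eef_pos: [0.4351, 0.1296, 0.0189]
eef_rot: [-2.307, -2.132, 0.0]
force: [1.0, 0.0, -3.4]
width: 0.259
grasp_force: 25.0
```

Call:
{"op": "play_rows", "data": {
  "increments": [
    [[0,0,0.0125,0],[0,0,0,0]]
  ]
}}

```text
clock: 17.5
eef_pos: [0.4351, 0.1297, 0.0179]
eef_rot: [-2.307, -2.132, 0.0]
force: [0.8, -0.5, -3.4]
width: 0.257
grasp_force: 25.0
```

Call:
{"op": "play_rows", "data": {
  "increments": [
    [[0,0,0.0125,0],[0,0,0,0]]
  ]
}}

```text
clock: 17.7
eef_pos: [0.4351, 0.1296, 0.0169]
eef_rot: [-2.307, -2.132, 0.0]
force: [-0.6, 0.0, -2.6]
width: 0.255
grasp_force: 25.0
```

Call:
{"op": "play_rows", "data": {
  "increments": [
    [[0,0,0.0125,0],[0,0,0,0]]
  ]
}}

```text
clock: 17.9
eef_pos: [0.4351, 0.1296, 0.0159]
eef_rot: [-2.307, -2.132, 0.0]
force: [-0.0, 0.2, -2.9]
width: 0.256
grasp_force: 25.0
```

Call:
{"op": "play_rows", "data": {
  "increments": [
    [[0,0,0.0125,0],[0,0,0,0]]
  ]
}}

```text
clock: 18.1
eef_pos: [0.4352, 0.1297, 0.0158]
eef_rot: [2.307, 2.133, 0.001]
force: [-1.9, 0.2, 7.4]
width: 0.255
grasp_force: 25.0
```

Call:
{"op": "play_rows", "data": {
  "increments": [
    [[0,0,0.0125,0],[0,0,0,0]]
  ]
}}

```text
clock: 18.3
eef_pos: [0.4352, 0.1297, 0.0157]
eef_rot: [2.306, 2.133, 0.001]
force: [-6.2, -1.0, 20.3]
width: 0.257
grasp_force: 25.0
```

Call:
{"op": "play_rows", "data": {
  "increments": [
    [[0,0,-0.02,0],[0,0,0,0]]
  ]
}}

```text
clock: 18.5
eef_pos: [0.4354, 0.1297, 0.0159]
eef_rot: [2.307, 2.132, 0.001]
force: [0.3, 0.2, -2.7]
width: 0.259
grasp_force: 25.0
```

Call:
{"op": "play_rows", "data": {
  "increments": [
    [[0,0,0,0],[0,0,0,0],[0,0,0,0],[0,0,0,0],[0,0,-0.15,0],[0,0,-0.3,0],[0,0,0,0]]
  ],
  "gripper": 0.5
}}

```text
clock: 19.2
eef_pos: [0.4368, 0.1299, 0.0536]
eef_rot: [2.305, 2.131, 0.006]
force: [-0.0, -0.1, -0.0]
width: 0.497
grasp_force: 0.0
```

Call:
{"op": "play_rows", "data": {
  "increments": [
    [[0.25,0,0,0],[0.25,0,0,0],[0,0,0,0],[0,0,0,0],[0,0,0,0],[0,0,0,0],[0,0,0.15,0],[0,0,0.1,0],[0,0,0,0]]
  ],
  "gripper": 0
}}

```text
clock: 20.1
eef_pos: [0.4375, 0.169, 0.0307]
eef_rot: [-2.307, -2.131, 0.003]
force: [1.5, 0.7, -0.5]
width: 0.005
grasp_force: 0.0
```

```bash
python3 -c "
from h import *
plan(.4379,.1696,.03,-4.5)"
```

```text
t20.10 pos [0.4375 0.169  0.0307] F [ 1.5  0.7 -0.5] w0.005 gf0.0 yaw-4.5 | turn sh -0.001 shift sh [0.008 0.004 0.008]
```

Call:
{"op": "play_rows", "data": {
  "increments": [
    [[0,0,0.0125,0],[0,0,0.0125,0],[0,0,0,0]]
  ]
}}

```text
clock: 20.4
eef_pos: [0.4384, 0.1695, 0.0298]
eef_rot: [2.307, 2.132, 0.001]
force: [-0.8, -0.8, 0.3]
width: 0.005
grasp_force: 0.0
```

Call:
{"op": "play_rows", "data": {
  "increments": [
    [[0,0,0.0125,0],[0,0,0.0125,0],[0,0,0,0]]
  ]
}}

```text
clock: 20.7
eef_pos: [0.4382, 0.1695, 0.0276]
eef_rot: [-2.307, -2.133, -0.0]
force: [-0.1, -0.4, -0.2]
width: 0.004
grasp_force: 0.0
```

Call:
{"op": "play_rows", "data": {
  "increments": [
    [[0,0,0.0125,0],[0,0,0.0125,0],[0,0,0,0]]
  ]
}}

```text
clock: 21.0
eef_pos: [0.4382, 0.1695, 0.0255]
eef_rot: [-2.307, -2.132, 0.0]
force: [-0.7, 0.7, -0.5]
width: 0.005
grasp_force: 0.0
```

Call:
{"op": "play_rows", "data": {
  "increments": [
    [[0,0,0.0125,0],[0,0,0.0125,0],[0,0,0,0]]
  ]
}}

```text
clock: 21.3
eef_pos: [0.4382, 0.1695, 0.0235]
eef_rot: [-2.307, -2.132, 0.0]
force: [0.5, -0.2, -0.2]
width: 0.005
grasp_force: 0.0
```

Call:
{"op": "play_rows", "data": {
  "increments": [
    [[0,0,0.0125,0],[0,0,0,0]]
  ]
}}

```text
clock: 21.5
eef_pos: [0.4382, 0.1695, 0.0225]
eef_rot: [-2.307, -2.132, 0.0]
force: [0.4, 0.3, -0.3]
width: 0.004
grasp_force: 0.0
```

Flat so far. I press the left end, then go to the right.

Call:
{"op": "play_rows", "data": {
  "increments": [
    [[0,0,0.0125,0],[0,0,0.0125,0],[0,0,0,0],[0,0,0,0],[0,0,0,0],[0,0,0,0],[0,0,0,0]]
  ]
}}

```text
clock: 22.2
eef_pos: [0.4384, 0.1696, 0.0221]
eef_rot: [2.306, 2.132, 0.001]
force: [-4.3, -1.6, 18.7]
width: 0.008
grasp_force: 9.2
```

Call:
{"op": "play_rows", "data": {
  "increments": [
    [[0,0,-0.25,0],[-0.5,0,0,0],[-0.5,0,0,0],[0,0,0.1,0],[0,0,0.0125,0],[0,0,0.0125,0],[0,0,0,0]]
  ]
}}

```text
clock: 22.9
eef_pos: [0.432, 0.0906, 0.0305]
eef_rot: [-2.305, -2.134, -0.0]
force: [-0.7, 0.2, 0.0]
width: 0.008
grasp_force: 0.0
```

Call:
{"op": "play_rows", "data": {
  "increments": [
    [[0,0,0.0125,0],[0,0,0.0125,0],[0,0,0.0125,0],[0,0,0.0125,0],[0,0,0,0]]
  ]
}}

```text
clock: 23.4
eef_pos: [0.4319, 0.0898, 0.0265]
eef_rot: [-2.307, -2.133, 0.0]
force: [0.2, -0.1, 0.0]
width: 0.005
grasp_force: 0.0
```

Call:
{"op": "play_rows", "data": {
  "increments": [
    [[0,0,0.0125,0],[0,0,0.0125,0],[0,0,0,0]]
  ]
}}

```text
clock: 23.7
eef_pos: [0.4319, 0.0897, 0.0245]
eef_rot: [-2.307, -2.132, 0.0]
force: [0.6, -0.3, 0.2]
width: 0.009
grasp_force: 0.0
```

Call:
{"op": "play_rows", "data": {
  "increments": [
    [[0,0,0.0125,0],[0,0,0.0125,0],[0,0,0.0125,0],[0,0,0,0]]
  ]
}}

```text
clock: 24.1
eef_pos: [0.4321, 0.0898, 0.0222]
eef_rot: [2.307, 2.132, 0.001]
force: [-2.0, 0.1, 8.9]
width: 0.006
grasp_force: 4.6
```

Call:
{"op": "play_rows", "data": {
  "increments": [
    [[0,0,0.0125,0],[0,0,0,0],[0,0,0,0],[0,0,0,0],[0,0,0,0],[0,0,0,0]]
  ]
}}

```text
clock: 24.7
eef_pos: [0.4321, 0.0898, 0.0221]
eef_rot: [2.306, 2.132, 0.001]
force: [-5.5, -0.8, 21.1]
width: 0.007
grasp_force: 10.7
```

Call:
{"op": "play_rows", "data": {
  "increments": [
    [[0,0,-0.25,0],[0,0,-0.25,0],[0.25,0,0,0],[0.25,0,0,0],[0,0,0,0],[0,0,0.3,0],[0,0,0.17,0],[0,0,0.1,0],[0,0,0,0]]
  ],
  "gripper": 0.5
}}

```text
clock: 25.6
eef_pos: [0.4344, 0.1292, 0.0142]
eef_rot: [-2.306, -2.131, 0.003]
force: [-0.2, 0.3, -0.3]
width: 0.498
grasp_force: 0.0
```

Call:
{"op": "play_rows", "data": {
  "increments": [
    [[0,0,0,0],[0,0,0,0],[0,0,0,0],[0,0,0,0],[0,0,-0.2,0],[0,0,-0.3,0],[0,0,0,0]]
  ],
  "gripper": 0
}}

```text
clock: 26.3
eef_pos: [0.4367, 0.1299, 0.0571]
eef_rot: [2.305, 2.131, 0.006]
force: [0.0, -0.4, -3.2]
width: 0.257
grasp_force: 25.0
```

Run:
```python
from h import *
np.set_printoptions(precision=4,suppress=True)
im=avg('top'); m=masks(im)
for o in blobs('top',im,m['grey'],.008,60):
    if .35<o[0]<.5 and -.15<o[1]<.45: print(np.array(o))
plan(.4205,-.0695,.03,6.5)
```

```text
[ 0.4211 -0.0698  0.4212 -0.0692  0.1307  0.0627  6.0035]
[ 0.4419  0.3131  0.4421  0.3136  0.0895  0.0603 -5.1782]
t26.45 pos [0.4346 0.1296 0.0544] F [-1.5  0.1 -2.9] w0.256 gf25.0 yaw-4.5 | turn sh -0.384 shift sh [-2.453 -0.457  0.306]
```

Call:
{"op": "play_rows", "data": {
  "increments": [
    [[0,0,0,-0.192],[0,0,0,-0.192],[-0.307,-0.057,0,0],[-0.307,-0.057,0,0],[-0.307,-0.057,0,0],[-0.307,-0.057,0,0],[-0.307,-0.057,0,0],[-0.307,-0.057,0,0],[-0.307,-0.057,0,0],[-0.307,-0.057,0,0],[0,0,0.2,0],[0,0,0.15,0],[0,0,0,0]]
  ]
}}

```text
clock: 27.75
eef_pos: [0.4194, -0.0694, 0.025]
eef_rot: [-2.09, -2.34, 0.003]
force: [0.4, 0.1, -1.8]
width: 0.258
grasp_force: 25.0
```

Call:
{"op": "play_rows", "data": {
  "increments": [
    [[0,0,0.025,0],[0,0,0.025,0],[0,0,0,0]]
  ]
}}

```text
clock: 28.05
eef_pos: [0.4213, -0.0695, 0.0231]
eef_rot: [2.091, 2.344, 0.0]
force: [0.8, -0.5, -2.8]
width: 0.258
grasp_force: 25.0
```

Call:
{"op": "play_rows", "data": {
  "increments": [
    [[0,0,0.0125,0],[0,0,0,0]]
  ]
}}

```text
clock: 28.25
eef_pos: [0.4213, -0.0696, 0.0222]
eef_rot: [2.091, 2.344, 0.0]
force: [-0.7, -0.7, -2.1]
width: 0.255
grasp_force: 25.0
```

Call:
{"op": "play_rows", "data": {
  "increments": [
    [[0,0,0.0125,0],[0,0,0,0]]
  ]
}}

```text
clock: 28.45
eef_pos: [0.4211, -0.0697, 0.021]
eef_rot: [2.092, 2.344, 0.0]
force: [-0.7, 0.2, -3.2]
width: 0.259
grasp_force: 25.0
```

```bash
python3 -c "
from h import *
plan(.4205,-.0695,.02,6.5)"
```

```text
t28.45 pos [ 0.4211 -0.0697  0.021 ] F [-0.7  0.2 -3.2] w0.259 gf25.0 yaw6.5 | turn sh 0.000 shift sh [ 0.003 -0.008  0.013]
```

Call:
{"op": "play_rows", "data": {
  "increments": [
    [[0,0,0.0125,0],[0,0,0,0]]
  ]
}}

```text
clock: 28.65
eef_pos: [0.4213, -0.0697, 0.0201]
eef_rot: [2.092, 2.344, 0.0]
force: [0.2, 0.4, -1.7]
width: 0.258
grasp_force: 25.0
```

Call:
{"op": "play_rows", "data": {
  "increments": [
    [[0,0,0.0125,0],[0,0,0,0]]
  ]
}}

```text
clock: 28.85
eef_pos: [0.4213, -0.0698, 0.0198]
eef_rot: [2.091, 2.343, 0.0]
force: [-2.6, 0.9, 10.1]
width: 0.258
grasp_force: 25.0
```

Call:
{"op": "play_rows", "data": {
  "increments": [
    [[0,0,0.006,0],[0,0,0,0]]
  ]
}}

```text
clock: 29.05
eef_pos: [0.4213, -0.0698, 0.0197]
eef_rot: [2.091, 2.343, 0.001]
force: [-2.8, 0.3, 16.5]
width: 0.255
grasp_force: 25.0
```

Call:
{"op": "play_rows", "data": {
  "increments": [
    [[0,0,-0.02,0],[0,0,0,0]]
  ]
}}

```text
clock: 29.25
eef_pos: [0.4213, -0.0698, 0.0203]
eef_rot: [2.092, 2.343, 0.0]
force: [0.3, -0.3, -2.1]
width: 0.257
grasp_force: 25.0
```

Call:
{"op": "play_rows", "data": {
  "increments": [
    [[0,0,0,0],[0,0,0,0],[0,0,0,0],[0,0,0,0],[0,0,-0.15,0],[0,0,-0.25,0],[0,0,0,0]]
  ],
  "gripper": 0.5
}}

```text
clock: 29.95
eef_pos: [0.4225, -0.0701, 0.0537]
eef_rot: [2.089, 2.341, 0.002]
force: [-0.1, -0.8, -0.3]
width: 0.5
grasp_force: 0.0
```

Call:
{"op": "play_rows", "data": {
  "increments": [
    [[0.25,0,0,0],[0.25,0,0,0],[0,0,0,0],[0,0,0,0],[0,0,0,0],[0,0,0,0],[0,0,0.15,0],[0,0,0.08,0],[0,0,0,0],[0,0,0,0]]
  ],
  "gripper": 0
}}

```text
clock: 30.95
eef_pos: [0.4166, -0.0301, 0.0337]
eef_rot: [-2.092, -2.343, 0.0]
force: [0.2, 0.0, 0.1]
width: 0.009
grasp_force: 0.0
```

Run:
```python
from h import *
plan(.4165,-.0297,.032,6.5)
snap('scene','s3'); cv2.imwrite('pics/x3.png',cv2.resize(cv2.imread('pics/s3.png')[120:220,220:420],None,fx=4,fy=4,interpolation=cv2.INTER_CUBIC))
```

```text
t30.95 pos [ 0.4166 -0.0301  0.0337] F [0.2 0.  0.1] w0.009 gf0.0 yaw6.5 | turn sh -0.001 shift sh [ 0.006 -0.001  0.021]
```

View pics/x3.png

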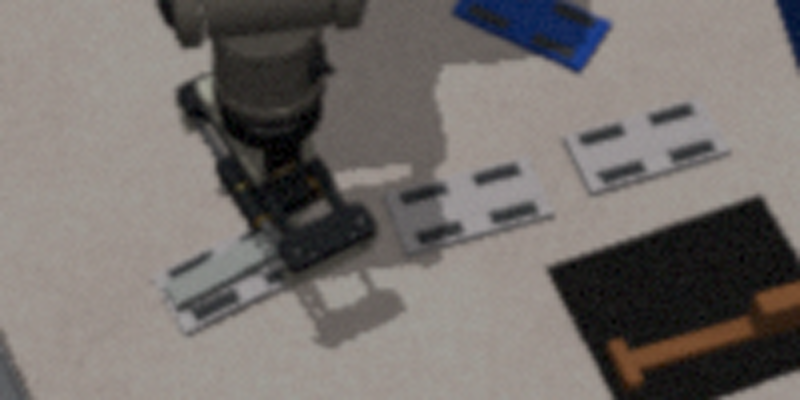

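The straightedge rests on the third carrier near (282,186) in the scene view, with closed fingertips above its left end. Now I press.

Call:
{"op": "play_rows", "data": {
  "increments": [
    [[0,0,0.025,0],[0,0,0.0125,0],[0,0,0,0]]
  ]
}}

```text
clock: 31.3
eef_pos: [0.4166, -0.0299, 0.0308]
eef_rot: [2.092, 2.344, 0.0]
force: [-0.1, -0.5, 0.9]
width: 0.006
grasp_force: 0.0
```

Call:
{"op": "play_rows", "data": {
  "increments": [
    [[0,0,0.0125,0],[0,0,0.0125,0],[0,0,0,0]]
  ]
}}

```text
clock: 31.6
eef_pos: [0.4166, -0.0299, 0.0286]
eef_rot: [-2.092, -2.344, 0.0]
force: [0.5, -1.2, -0.3]
width: 0.007
grasp_force: 0.0
```

Call:
{"op": "play_rows", "data": {
  "increments": [
    [[0,0,0.0125,0],[0,0,0.0125,0],[0,0,0,0]]
  ]
}}

```text
clock: 31.9
eef_pos: [0.4165, -0.0299, 0.0266]
eef_rot: [-2.092, -2.344, 0.0]
force: [-0.1, -0.4, 0.3]
width: 0.006
grasp_force: 0.2
```

Call:
{"op": "play_rows", "data": {
  "increments": [
    [[0,0,0.0125,0],[0,0,0.0125,0],[0,0,0,0]]
  ]
}}

```text
clock: 32.2
eef_pos: [0.4166, -0.0299, 0.0247]
eef_rot: [-2.092, -2.344, -0.0]
force: [-0.1, 0.7, 1.1]
width: 0.006
grasp_force: 0.7
```

Call:
{"op": "play_rows", "data": {
  "increments": [
    [[0,0,0.0125,0],[0,0,0,0],[0,0,0,0]]
  ]
}}

```text
clock: 32.5
eef_pos: [0.4167, -0.0299, 0.0244]
eef_rot: [2.091, 2.344, 0.001]
force: [-2.4, 1.8, 10.4]
width: 0.002
grasp_force: 5.4
```

Call:
{"op": "play_rows", "data": {
  "increments": [
    [[0,0,0.008,0],[0,0,0,0],[0,0,0,0],[0,0,0,0],[0,0,0,0]]
  ]
}}

```text
clock: 33.0
eef_pos: [0.4168, -0.0299, 0.0242]
eef_rot: [2.091, 2.343, 0.001]
force: [-3.4, 1.6, 17.6]
width: 0.006
grasp_force: 9.0
```

Call:
{"op": "play_rows", "data": {
  "increments": [
    [[0,0,-0.3,0],[-0.5,0,0,0],[-0.5,0,0,0],[0,0,0.15,0],[0,0,0.025,0],[0,0,0,0]]
  ]
}}

```text
clock: 33.6
eef_pos: [0.425, -0.1089, 0.0327]
eef_rot: [-2.091, -2.342, 0.001]
force: [0.3, -0.1, 0.3]
width: 0.005
grasp_force: 0.0
```

Call:
{"op": "play_rows", "data": {
  "increments": [
    [[0,0,0.0125,0],[0,0,0.0125,0],[0,0,0.0125,0],[0,0,0,0]]
  ]
}}

```text
clock: 34.0
eef_pos: [0.4257, -0.1091, 0.0301]
eef_rot: [-2.091, -2.344, -0.0]
force: [-0.4, -0.0, -0.3]
width: 0.007
grasp_force: 0.0
```

Call:
{"op": "play_rows", "data": {
  "increments": [
    [[0,0,0.0125,0],[0,0,0.0125,0],[0,0,0,0]]
  ]
}}

```text
clock: 34.3
eef_pos: [0.4256, -0.1094, 0.028]
eef_rot: [-2.092, -2.344, -0.0]
force: [0.1, 0.4, 0.2]
width: 0.007
grasp_force: 0.0
```

Call:
{"op": "play_rows", "data": {
  "increments": [
    [[0,0,0.0125,0],[0,0,0.0125,0],[0,0,0,0]]
  ]
}}

```text
clock: 34.6
eef_pos: [0.4256, -0.1094, 0.026]
eef_rot: [-2.092, -2.344, 0.0]
force: [0.2, -0.4, 0.2]
width: 0.007
grasp_force: 0.0
```

Call:
{"op": "play_rows", "data": {
  "increments": [
    [[0,0,0.0125,0],[0,0,0.0125,0],[0,0,0,0],[0,0,0,0]]
  ]
}}

```text
clock: 35.0
eef_pos: [0.4258, -0.1095, 0.0243]
eef_rot: [2.092, 2.344, 0.0]
force: [-1.5, -0.2, 4.0]
width: 0.001
grasp_force: 2.1
```

Call:
{"op": "play_rows", "data": {
  "increments": [
    [[0,0,0.0125,0],[0,0,0,0],[0,0,0,0],[0,0,0,0]]
  ]
}}

```text
clock: 35.4
eef_pos: [0.4259, -0.1095, 0.024]
eef_rot: [2.091, 2.343, 0.0]
force: [-2.9, 0.6, 14.8]
width: 0.004
grasp_force: 7.2
```

Run:
```python
from h import *
plan(.4213,-.0698,.0195,6.5)
```

```text
t35.40 pos [ 0.4259 -0.1095  0.024 ] F [-2.9  0.6 14.8] w0.004 gf7.2 yaw6.5 | turn sh 0.000 shift sh [ 0.5   -0.001  0.056]
```

Third carrier: the pressed end dips from 26.6 to 24.2 mm on both sides, so it rocks and is bowed. Now I return the straightedge to the mat.

Call:
{"op": "play_rows", "data": {
  "increments": [
    [[0,0,0,0],[0,0,0,0],[0,0,-0.25,0],[0,0,-0.25,0],[0.25,0,0,0],[0.25,0,0,0],[0,0,0,0],[0,0,0.3,0],[0,0,0.14,0],[0,0,0.09,0],[0,0,0,0]]
  ],
  "gripper": 0.5
}}

```text
clock: 36.5
eef_pos: [0.4208, -0.0699, 0.0199]
eef_rot: [-2.091, -2.342, 0.001]
force: [-0.4, -0.2, -0.3]
width: 0.499
grasp_force: 0.0
```

Call:
{"op": "play_rows", "data": {
  "increments": [
    [[0,0,0,0],[0,0,0,0],[0,0,0,0],[0,0,0,0],[0,0,-0.3,0],[0,0,-0.4,0],[0,0,-0.2,0.16],[0,0,0,0.145],[0,0,0,0]]
  ],
  "gripper": 0
}}

```text
clock: 37.4
eef_pos: [0.4212, -0.0696, 0.0931]
eef_rot: [2.264, 2.177, 0.001]
force: [-0.5, -0.5, -2.3]
width: 0.253
grasp_force: 25.0
```

Run:
```python
from h import *
plan(.548,.272,.03,-2.3)
```

```text
t37.40 pos [ 0.4212 -0.0696  0.0931] F [-0.5 -0.5 -2.3] w0.253 gf25.0 yaw-2.3 | turn sh 0.001 shift sh [4.331 1.412 0.79 ]
```

Call:
{"op": "play_rows", "data": {
  "increments": [
    [[0.361,0.118,0,0],[0.361,0.118,0,0],[0.361,0.118,0,0],[0.361,0.118,0,0],[0.361,0.118,0,0],[0.361,0.118,0,0],[0.361,0.118,0,0],[0.361,0.118,0,0],[0.361,0.118,0,0],[0.361,0.118,0,0],[0.361,0.118,0,0],[0.361,0.118,0,0],[0,0,0.3,0],[0,0,0.3,0],[0,0,0.19,0],[0,0,0,0],[0,0,0,0]]
  ]
}}

```text
clock: 39.1
eef_pos: [0.5476, 0.2721, 0.0291]
eef_rot: [-2.263, -2.178, 0.002]
force: [0.5, 0.5, -1.8]
width: 0.256
grasp_force: 25.0
```

Call:
{"op": "play_rows", "data": {
  "increments": [
    [[0,0,0.1,0],[0,0,0.1,0],[0,0,0,0],[0,0,0,0]]
  ]
}}

```text
clock: 39.5
eef_pos: [0.5482, 0.272, 0.0138]
eef_rot: [2.264, 2.178, 0.001]
force: [0.8, -0.5, -0.9]
width: 0.261
grasp_force: 25.0
```

Call:
{"op": "play_rows", "data": {
  "increments": [
    [[0,0,0.025,0],[0,0,0.025,0],[0,0,0,0]]
  ]
}}

```text
clock: 39.8
eef_pos: [0.5483, 0.2726, 0.0107]
eef_rot: [2.264, 2.178, 0.003]
force: [-1.3, 0.2, 6.6]
width: 0.256
grasp_force: 25.0
```

Call:
{"op": "play_rows", "data": {
  "increments": [
    [[0,0,-0.012,0],[0,0,0,0],[0,0,0,0],[0,0,0,0],[0,0,0,0],[0,0,-0.2,0],[0,0,-0.5,0],[0,-0.6,-0.2,0],[0,-0.6,0,0],[-0.3,-0.6,0,0],[-0.6,0,0,0],[-0.6,0,0,0],[-0.6,0,0,0],[0,0,0,0]]
  ],
  "gripper": 0.5
}}

```text
clock: 41.2
eef_pos: [0.401, 0.1071, 0.0824]
eef_rot: [2.27, 2.171, -0.001]
force: [0.5, -0.3, -0.4]
width: 0.502
grasp_force: 0.0
```

```bash
python3 m1.py | grep -v nan
python3 - <<'E'
from h import *
plan(.4213,-.0698,.1,6.5)
im=snap('top','t4'); cv2.imwrite('pics/x4.png',cv2.resize(im[130:265,205:445][:,:,::-1],None,fx=3.3,fy=3.3,interpolation=cv2.INTER_CUBIC))
E
```

```text
top grey [ 0.4401  0.345   0.4402  0.3455  0.128   0.0594 -4.2682]
top grey [ 0.4208 -0.0697  0.4204 -0.0695  0.1307  0.0628  5.6005]
top grey [ 0.4053 -0.3619  0.4081 -0.3634  0.1721  0.1706  4.3675]
top grey [ 0.5473  0.2711  0.5473  0.2711  0.1157  0.0196 -1.967 ]
top grey [ 0.6593 -0.2042  0.6552 -0.1829  0.3389  0.1174 -0.8817]
top grey [  0.776   -0.0864   0.7762  -0.0867   0.1002   0.0782 -11.1282]
top grey [ 0.7385 -0.4929  0.7422 -0.4919  0.2152  0.1912  8.1363]
top strt [ 0.5457  0.2698  0.5457  0.2697  0.1151  0.0195 -1.967 ]
top orange [ 0.6315  0.2605  0.6284  0.2555  0.1709  0.0361 -7.2722]
top dark [ 0.4184 -0.3805  0.407  -0.3659  0.1981  0.1707  4.192 ]
top dark [ 0.6157 -0.1995  0.6157 -0.1995  0.289   0.004  -1.9661]
top dark [  0.6739  -0.4232   0.672   -0.4232   0.3008   0.1734 -42.2457]
scene grey [ 0.5385 -0.328   0.4273 -0.2625  1.1588  0.8217 -3.4303]
scene grey [  0.5595   0.4386   0.5887   0.4699   0.5175   0.3091 -34.0283]
scene orange [ 0.6309  0.2604  0.631   0.257   0.1826  0.0456 -1.1634]
scene dark [ 0.7837 -0.439   0.7322 -0.3773  0.4086  0.1599 13.8273]
scene dark [  0.3911  -0.3771   0.3967  -0.3637   0.1891   0.1846 -88.3332]
scene dark [0.5984 0.2569 0.599  0.2596 0.1969 0.1576 0.962 ]
scene dark [ 0.4149  0.1681  0.4149  0.1675  0.0385  0.0136 -7.4912]
t41.50 pos [0.4014 0.1125 0.0823] F [-0.5 -0.3  0.4] w0.501 gf0.0 yaw-2.1 | turn sh -0.301 shift sh [-2.293 -0.011 -0.222]
```

View pics/x4.png

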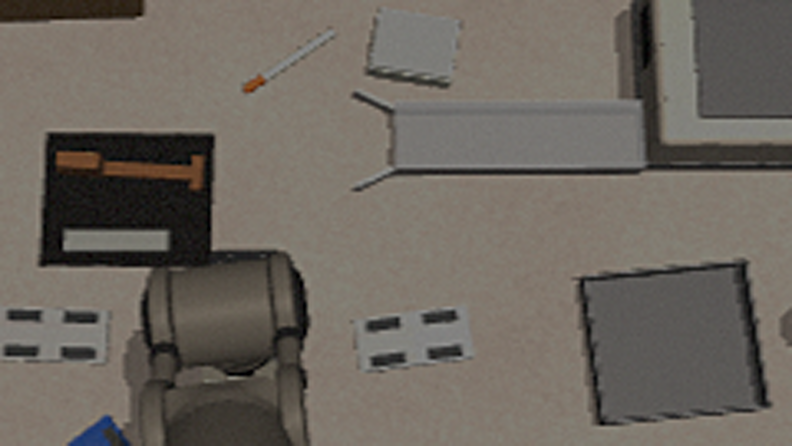

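The picture shows that the left carrier has been knocked left, to about (217,232). The bowed carrier is at (330,232). The tray interior is centred at about (408,233) with a yaw of about 5°, and the straightedge is back on the mat. Next I pick up the bowed carrier.

Call:
{"op": "play_rows", "data": {
  "increments": [
    [[0,0,0,-0.15],[0,0,0,-0.15],[-0.382,0,0,0],[-0.382,0,0,0],[-0.382,0,0,0],[-0.382,0,0,0],[-0.382,0,0,0],[-0.382,0,0,0],[0,0,0.2,0],[0,0,0,0],[0,0,0,0]]
  ],
  "gripper": 0.93,
  "grip_force": 25
}}

```text
clock: 42.65
eef_pos: [0.4214, -0.0699, 0.0661]
eef_rot: [-2.092, -2.342, 0.001]
force: [0.5, -0.2, -0.7]
width: 0.934
grasp_force: 0.0
```

Run:
```python
from h import *
plan(.4205,-.0697,.0055,6.5)
```

```text
t42.65 pos [ 0.4214 -0.0699  0.0661] F [ 0.5 -0.2 -0.7] w0.934 gf0.0 yaw6.4 | turn sh -0.002 shift sh [ 0.003 -0.01   0.758]
```

Call:
{"op": "play_rows", "data": {
  "increments": [
    [[0,-0.01,0.3,0],[0,0,0.3,0],[0,0,0.1,0],[0,0,0.058,0],[0,0,0,0],[0,0,0,0]]
  ]
}}

```text
clock: 43.25
eef_pos: [0.4214, -0.0709, 0.0064]
eef_rot: [2.093, 2.341, 0.001]
force: [-0.3, 0.2, -0.6]
width: 0.93
grasp_force: 0.0
```

Call:
{"op": "play_rows", "data": {
  "increments": [
    [[0,0,0,0],[0,0,0,0],[0,0,0,0],[0,0,0,0],[0,0,0,0],[0,0,-0.3,0],[0,0,-0.4,0],[0,0,-0.5,0],[0,0,0,0]]
  ],
  "gripper": 0.3,
  "grip_force": 30
}}

```text
clock: 44.15
eef_pos: [0.4233, -0.0717, 0.1054]
eef_rot: [2.09, 2.336, 0.005]
force: [0.0, 0.0, -2.0]
width: 0.67
grasp_force: 30.0
```

Run:
```python
from h import *
plan(.408,-.363,.0105,6)
```

```text
t44.15 pos [ 0.4233 -0.0717  0.1054] F [ 0.  0. -2.] w0.670 gf30.0 yaw6.4 | turn sh 0.013 shift sh [-3.597 -0.58   1.195]
```

Call:
{"op": "play_rows", "data": {
  "increments": [
    [[-0.36,-0.058,0,0.013],[-0.36,-0.058,0,0],[-0.36,-0.058,0,0],[-0.36,-0.058,0,0],[-0.36,-0.058,0,0],[-0.36,-0.058,0,0],[-0.36,-0.058,0,0],[-0.36,-0.058,0,0],[-0.36,-0.058,0,0],[-0.36,-0.058,0,0],[0,0,0,0],[0,0,0,0]]
  ]
}}

```text
clock: 45.35
eef_pos: [0.4041, -0.3618, 0.1002]
eef_rot: [-2.102, -2.331, -0.001]
force: [-0.0, 0.4, -2.1]
width: 0.669
grasp_force: 30.0
```

Call:
{"op": "play_rows", "data": {
  "increments": [
    [[0,0,0.3,0],[0,0,0.4,0],[0,0,0.3,0],[0,0,0.1,0],[0,0,0,0],[0,0,0,0]]
  ]
}}

```text
clock: 45.95
eef_pos: [0.4055, -0.3621, 0.0144]
eef_rot: [2.101, 2.334, -0.0]
force: [0.0, -0.1, -1.4]
width: 0.669
grasp_force: 30.0
```

Call:
{"op": "play_rows", "data": {
  "increments": [
    [[0,0,0.025,0],[0,0,0.025,0],[0,0,0,0]]
  ]
}}

```text
clock: 46.25
eef_pos: [0.4051, -0.3623, 0.01]
eef_rot: [2.102, 2.334, 0.0]
force: [0.7, -0.5, -1.3]
width: 0.672
grasp_force: 30.0
```

Release, lift, and head for the middle carrier, which is nearer the scanner.

Call:
{"op": "play_rows", "data": {
  "increments": [
    [[0,0,0,0],[0,0,0,0],[0,0,0,0],[0,0,0,0],[0,0,-0.3,0],[0,0,-0.5,0],[0,0,-0.5,0.12],[0,0,0,0.25],[0,0,0,0],[0,0,0,0]]
  ],
  "gripper": 0.88
}}

```text
clock: 47.25
eef_pos: [0.4045, -0.3617, 0.113]
eef_rot: [-2.305, -2.133, -0.0]
force: [-1.0, 0.2, -0.8]
width: 0.88
grasp_force: 0.0
```

```bash
cat > sc.py <<'E'
from h import *
np.set_printoptions(precision=4,suppress=True)
im=avg('top'); m=masks(im)
for o in blobs('top',im,m['grey'],.008,60):
    if .35<o[0]<.6 and -.5<o[1]<.45: print(np.array(o))
for o in blobs('top',im,m['orange'],.015,60):print('or',np.array(o))
# head centroid of stick & scanner mouth from hand-read pixels
E
python3 sc.py
python3 - <<'E'
from h import *
plan(.4347,.1293,.1,-4.5)
s=1/3.3
# pixels in x4 crop: guide tips outer/mouth corners (top edges, z=.022)
for nm,u,v,z in [('tipfar',355,94,.022),('tipnear',355,188,.022),('mouthfar',391,107,.022),('mouthnear',391,170,.022),('endnear',645,170,.03),('endfar',640,100,.03)]:
    print(nm,ray('top',(205+(u+.5)*s-.5,130+(v+.5)*s-.5),z))
im=snap('top','t5'); cv2.imwrite('pics/x5.png',cv2.resize(im[150:200,300:410][:,:,::-1],None,fx=7,fy=7,interpolation=cv2.INTER_CUBIC))
E
```

```text
[ 0.4402  0.3449  0.4401  0.3457  0.1277  0.0595 -4.7399]
[ 0.4354  0.1294  0.4351  0.13    0.1282  0.0619 -5.4916]
[ 0.5473  0.2711  0.5473  0.2711  0.1157  0.0196 -1.967 ]
or [ 0.4723 -1.0484  0.476  -1.045   0.1526  0.1502 38.4992]
or [ 0.6311  0.2585  0.6283  0.2545  0.1707  0.0363 -7.5672]
or [ 0.8985  0.3692  0.8983  0.3706  0.2568  0.155  -2.4714]
or [  0.4045   1.0164   0.4599   0.9819   1.1976   0.3704 -82.3378]
t47.40 pos [ 0.4045 -0.3617  0.1126] F [-0.1  0.5 -0.1] w0.882 gf0.0 yaw-4.5 | turn sh -0.000 shift sh [ 6.148 -0.105  0.168]
tipfar [ 0.71101934 -0.01225419  0.022     ]
tipnear [ 0.59696154 -0.00817308  0.022     ]
mouthfar [ 0.69358216 -0.0540853   0.022     ]
mouthnear [ 0.61708534 -0.05091618  0.022     ]
endnear [ 0.60487687 -0.34540671  0.03      ]
endfar [ 0.68967217 -0.34641525  0.03      ]
```

View pics/x5.png

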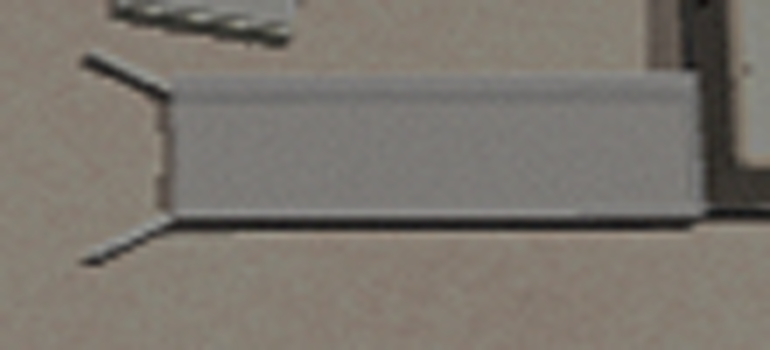

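The scanner mouth is at about (324,171) in the top view. It measures x ≈ 0.655, y ≈ -0.053, with a yaw of about -2°. Next I pick the flat middle carrier.

Call:
{"op": "play_rows", "data": {
  "increments": [
    [[0.44,-0.0075,0,0],[0.44,-0.0075,0,0],[0.44,-0.0075,0,0],[0.44,-0.0075,0,0],[0.44,-0.0075,0,0],[0.44,-0.0075,0,0],[0.44,-0.0075,0,0],[0.44,-0.0075,0,0],[0.44,-0.0075,0,0],[0.44,-0.0075,0,0],[0.44,-0.0075,0,0],[0.44,-0.0075,0,0],[0.44,-0.0075,0,0],[0.43,-0.0075,0,0],[0,0,0.3,0],[0,0,0.3,0],[0,0,0,0],[0,0,0,0]]
  ],
  "gripper": 0.93
}}

```text
clock: 49.25
eef_pos: [0.4359, 0.1288, 0.0655]
eef_rot: [-2.308, -2.13, 0.002]
force: [-0.7, 0.2, 0.5]
width: 0.93
grasp_force: 0.0
```

Run:
```python
from h import *
plan(.4348,.1297,.0045,-4.5)
```

```text
t49.25 pos [0.4359 0.1288 0.0655] F [-0.7  0.2  0.5] w0.930 gf0.0 yaw-4.6 | turn sh -0.003 shift sh [ 0.01  -0.013  0.763]
```

Call:
{"op": "play_rows", "data": {
  "increments": [
    [[0.01,-0.012,0.3,0],[0,0,0.3,0],[0,0,0.1,0],[0,0,0.065,0],[0,0,0,0],[0,0,0,0]]
  ]
}}

```text
clock: 49.85
eef_pos: [0.4359, 0.1298, 0.0053]
eef_rot: [2.309, 2.13, 0.002]
force: [0.4, -0.0, -0.6]
width: 0.934
grasp_force: 0.0
```

Call:
{"op": "play_rows", "data": {
  "increments": [
    [[0,0,0,0],[0,0,0,0],[0,0,0,0],[0,0,0,0],[0,0,0,0],[0,0,-0.3,0],[0,0,-0.4,0],[0,0,0,-0.08],[0,0,0,0],[0,0,0,0]]
  ],
  "gripper": 0.3,
  "grip_force": 30
}}

```text
clock: 50.85
eef_pos: [0.4345, 0.1297, 0.0599]
eef_rot: [-2.266, -2.174, 0.002]
force: [-0.6, 0.1, -2.1]
width: 0.665
grasp_force: 30.0
```

Run:
```python
from h import *
plan(.657,.05,.006,-2)
```

```text
t50.85 pos [0.4345 0.1297 0.0599] F [-0.6  0.1 -2.1] w0.665 gf30.0 yaw-2.4 | turn sh -0.013 shift sh [-0.899  2.815  0.67 ]
```

Call:
{"op": "play_rows", "data": {
  "increments": [
    [[-0.112,0.352,0,-0.013],[-0.112,0.352,0,0],[-0.112,0.352,0,0],[-0.112,0.352,0,0],[-0.112,0.352,0,0],[-0.112,0.352,0,0],[-0.112,0.352,0,0],[-0.115,0.352,0,0],[0,0,0,0],[0,0,0.3,0],[0,0,0.2,0],[0,0,0.1,0],[0,0,0,0],[0,0,0,0]]
  ]
}}

```text
clock: 52.25
eef_pos: [0.6579, 0.0503, 0.0127]
eef_rot: [2.259, 2.183, 0.0]
force: [0.1, -0.2, -2.1]
width: 0.664
grasp_force: 30.0
```

Call:
{"op": "play_rows", "data": {
  "increments": [
    [[0,0,0.04,0],[0,0,0.02,0],[0,0,0,0],[0,0,0,0]]
  ]
}}

```text
clock: 52.65
eef_pos: [0.658, 0.0501, 0.0079]
eef_rot: [2.259, 2.183, 0.001]
force: [-0.2, -0.2, -1.1]
width: 0.665
grasp_force: 30.0
```

Run:
```python
from h import *
plan(.657,.05,.006,-2)
```

```text
t52.65 pos [0.658  0.0501 0.0079] F [-0.2 -0.2 -1.1] w0.665 gf30.0 yaw-1.9 | turn sh 0.002 shift sh [-0.001 -0.012  0.024]
```

Call:
{"op": "play_rows", "data": {
  "increments": [
    [[0,0,0.022,0],[0,0,0,0]]
  ]
}}

```text
clock: 52.85
eef_pos: [0.6578, 0.0501, 0.0057]
eef_rot: [-2.259, -2.183, 0.0]
force: [0.2, 0.3, -2.9]
width: 0.664
grasp_force: 30.0
```

Call:
{"op": "play_rows", "data": {
  "increments": [
    [[0,0,0,0],[0,0,0,0],[0,0,0,0],[0,0,0,0],[0,0,-0.3,0],[0,0,-0.5,0],[0,0,-0.4,0],[0,0,0,0],[0,0,0,0]]
  ],
  "gripper": 0.88
}}

```text
clock: 53.75
eef_pos: [0.6582, 0.0501, 0.1028]
eef_rot: [2.258, 2.183, 0.002]
force: [0.2, 0.0, -1.2]
width: 0.876
grasp_force: 0.0
```

Run:
```python
from h import *
np.set_printoptions(precision=4,suppress=True)
for n in('top','scene'):
    im=avg(n); m=masks(im)['orange'].astype(np.uint8)
    k,lab,st,ce=cv2.connectedComponentsWithStats(m)
    for i in range(1,k):
        if st[i,4]<60: continue
        w=ray(n,ce[i],.015)
        if not(.55<w[0]<.7 and .1<w[1]<.4): continue
        ys,xs=np.nonzero(lab==i); 
        W=np.array([ray(n,(a,b),.012)[:2] for a,b in zip(xs,ys)]); 
        for y0 in np.arange(.14,.38,.02):
            q=W[(W[:,1]>=y0)&(W[:,1]<y0+.02)]
            if len(q): print(n,'y%.2f x %.4f..%.4f mean %.4f'%(y0,q[:,0].min(),q[:,0].max(),q[:,0].mean()))
        print('y range',W[:,1].min(),W[:,1].max())
print(ray('top',(228.6,178.2),.047),ray('top',(265,182.2),.016))
plan(.635,.31,.1,-3)
im=snap('scene','s6'); cv2.imwrite('pics/x6.png',cv2.resize(im[150:260,260:440][:,:,::-1],None,fx=4.4,fy=4.4,interpolation=cv2.INTER_CUBIC))
```

```text
top y0.16 x 0.6081..0.6402 mean 0.6258
top y0.18 x 0.6044..0.6323 mean 0.6219
top y0.20 x 0.6210..0.6335 mean 0.6266
top y0.22 x 0.6217..0.6343 mean 0.6280
top y0.24 x 0.6225..0.6350 mean 0.6291
top y0.26 x 0.6235..0.6357 mean 0.6309
top y0.28 x 0.6278..0.6483 mean 0.6369
top y0.30 x 0.6285..0.6490 mean 0.6387
top y0.32 x 0.6291..0.6537 mean 0.6422
top y0.34 x 0.6378..0.6498 mean 0.6438
y range 0.16969264090916847 0.3401664359832549
scene y0.16 x 0.6021..0.6458 mean 0.6256
scene y0.18 x 0.6001..0.6440 mean 0.6245
scene y0.20 x 0.6168..0.6397 mean 0.6283
scene y0.22 x 0.6180..0.6410 mean 0.6300
scene y0.24 x 0.6219..0.6429 mean 0.6324
scene y0.26 x 0.6231..0.6455 mean 0.6339
scene y0.28 x 0.6160..0.6475 mean 0.6339
scene y0.30 x 0.6101..0.6482 mean 0.6295
scene y0.32 x 0.6107..0.6495 mean 0.6303
scene y0.34 x 0.6140..0.6419 mean 0.6267
y range 0.16767721837533917 0.35027995871400314
[0.6347 0.3075 0.047 ] [0.6222 0.1733 0.016 ]
t54.05 pos [0.6573 0.0501 0.1006] F [ 0.3  0.2 -0. ] w0.879 gf0.0 yaw-1.9 | turn sh 0.037 shift sh [ 3.23  -0.448  0.008]
```

View pics/x6.png

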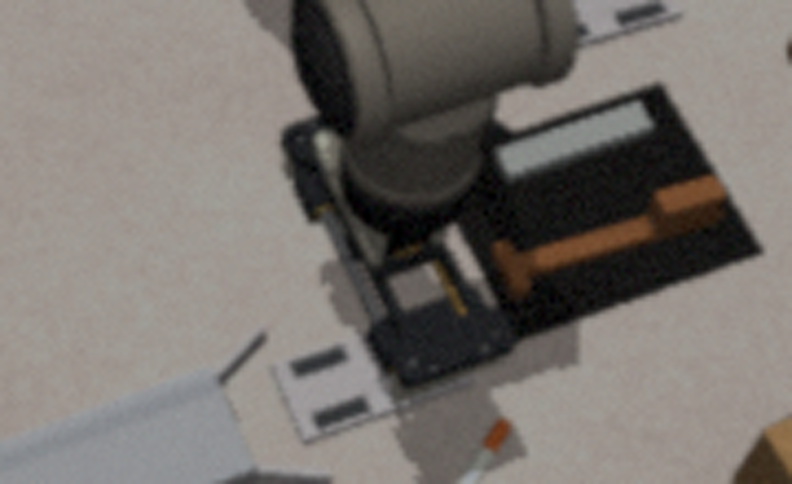

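The carrier lies before the mouth, its front between the guide tips around (330,240) in the scene view. The stick is still on the mat, with its handle at (416,197). I go to the handle.

Call:
{"op": "play_rows", "data": {
  "increments": [
    [[0,0,0,0.083],[0.359,-0.063,0,0],[0.359,-0.063,0,0],[0.359,-0.063,0,0],[0.359,-0.063,0,0],[0.359,-0.063,0,0],[0.359,-0.063,0,0],[0.359,-0.063,0,0],[0.359,-0.063,0,0],[0.359,-0.063,0,0],[0,0,0.2,0],[0,0,0,0],[0,0,0,0]]
  ],
  "gripper": 0.6
}}

```text
clock: 55.4
eef_pos: [0.6318, 0.3107, 0.0853]
eef_rot: [-2.304, -2.135, 0.003]
force: [0.8, -0.3, 0.9]
width: 0.602
grasp_force: 0.0
```

Run:
```python
from h import *
plan(.635,.308,.018,-4.3)
```

```text
t55.40 pos [0.6318 0.3107 0.0853] F [ 0.8 -0.3  0.9] w0.602 gf0.0 yaw-4.3 | turn sh -0.001 shift sh [-0.03   0.043  0.841]
```

Call:
{"op": "play_rows", "data": {
  "increments": [
    [[-0.03,0.043,0.1,0],[0,0,0.3,0],[0,0,0.3,0],[0,0,0.14,0],[0,0,0,0],[0,0,0,0]]
  ]
}}

```text
clock: 56.0
eef_pos: [0.6361, 0.3084, 0.0195]
eef_rot: [2.304, 2.135, 0.002]
force: [0.7, -0.5, 1.1]
width: 0.6
grasp_force: 0.0
```

Call:
{"op": "play_rows", "data": {
  "increments": [
    [[0,0,0,0],[0,0,0,0],[0,0,0,0],[0,0,0,0],[0,0,0,0],[0,0,0,0],[0,0,-0.15,0],[0,0,-0.15,0],[0,0,0,-0.08],[0,0,0,0],[0,0,0,0]]
  ],
  "gripper": 0,
  "grip_force": 40
}}

```text
clock: 57.1
eef_pos: [0.6354, 0.3086, 0.0433]
eef_rot: [2.261, 2.181, 0.001]
force: [0.6, 0.6, -0.9]
width: 0.212
grasp_force: 40.0
```

```bash
python3 sc.py|grep or
python3 - <<'E'
from h import *
plan(.662,.275,.018,-2)
E
```

```text
or [ 0.4723 -1.0487  0.4768 -1.0464  0.152   0.1515 36.6526]
or [ 0.6349  0.2153  0.634   0.2236  0.1006  0.036  -1.9807]
or [ 0.9001  0.3697  0.8983  0.3707  0.257   0.155  -2.1098]
or [  0.4046   1.0164   0.4599   0.9819   1.1976   0.3704 -82.3513]
t57.25 pos [0.6353 0.3085 0.0426] F [ 0.3  0.3 -1.2] w0.214 gf40.0 yaw-2.1 | turn sh -0.002 shift sh [-0.407  0.349  0.308]
```

Call:
{"op": "play_rows", "data": {
  "increments": [
    [[-0.1,0.1,0,0],[-0.1,0.1,0,0],[-0.1,0.1,0,0],[-0.1,0.098,0,0],[0,0,0,0],[0,0,0.1,0],[0,0,0.1,0],[0,0,0.08,0],[0,0,0,0],[0,0,0,0]]
  ]
}}

```text
clock: 58.25
eef_pos: [0.6656, 0.2758, 0.0197]
eef_rot: [-2.259, -2.182, 0.001]
force: [-0.0, -0.1, -0.6]
width: 0.213
grasp_force: 40.0
```

```bash
python3 sc.py|grep 'or '|sed -n 2p
python3 - <<'E'
from h import *
plan(.666,.275,.019,-2)
im=snap('top','t7'); cv2.imwrite('pics/x7.png',cv2.resize(im[140:240,210:360][:,:,::-1],None,fx=5,fy=5,interpolation=cv2.INTER_CUBIC))
E
```

```text
or [ 0.6607  0.1811  0.6663  0.186   0.0961  0.0397 -2.012 ]
t58.40 pos [0.6659 0.2756 0.0202] F [-0.1  0.7 -1.2] w0.221 gf40.0 yaw-2.0 | turn sh -0.001 shift sh [-0.008  0.001  0.015]
```

View pics/x7.png

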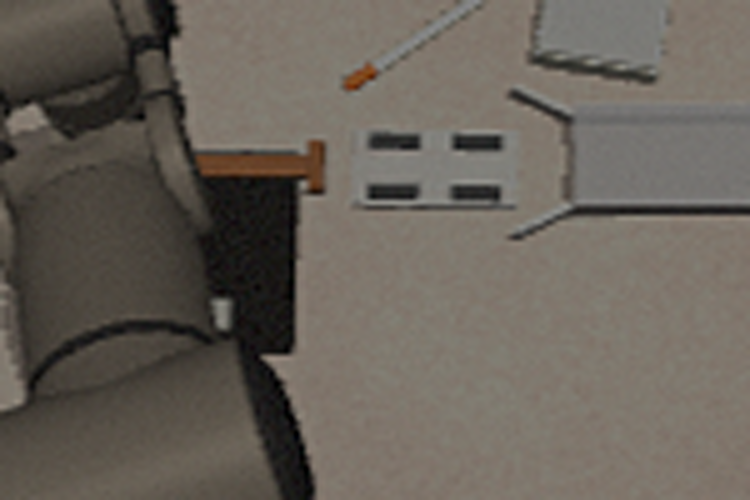

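The stick head at (274,173) is in line behind the carrier, which spans (281–313,174), with the mouth at (324,172). I push.

Call:
{"op": "play_rows", "data": {
  "increments": [
    [[-0.1,0,0,0],[-0.1,0,0,0],[-0.1,0,0,0],[-0.1,0,0,0],[-0.1,0,0,0],[-0.1,0,0,0],[-0.1,0,0,0],[-0.1,0,0,0],[-0.1,0,0,0],[-0.1,0,0,0],[0,0,0,0]]
  ]
}}

```text
clock: 59.55
eef_pos: [0.6632, 0.194, 0.0203]
eef_rot: [2.262, 2.18, -0.001]
force: [-0.5, 0.6, -0.9]
width: 0.216
grasp_force: 40.0
```

Call:
{"op": "play_rows", "data": {
  "increments": [
    [[-0.1,0,0,0],[-0.1,0,0,0],[-0.1,0,0,0],[-0.1,0,0,0],[-0.1,0,0,0],[-0.1,0,0,0],[-0.1,0,0,0],[-0.1,0,0,0],[0,0,0,0]]
  ]
}}

```text
clock: 60.45
eef_pos: [0.6609, 0.13, 0.0203]
eef_rot: [2.262, 2.18, -0.001]
force: [-0.1, -0.1, -0.5]
width: 0.218
grasp_force: 40.0
```

Run:
```python
from h import *
plan(.657,.072,.019,-2)
im=snap('top','t8'); cv2.imwrite('pics/x8.png',cv2.resize(im[150:200,250:380][:,:,::-1],None,fx=6,fy=6,interpolation=cv2.INTER_CUBIC))
```

```text
t60.45 pos [0.6609 0.13   0.0203] F [-0.1 -0.1 -0.5] w0.218 gf40.0 yaw-2.1 | turn sh -0.004 shift sh [-0.727 -0.024  0.016]
```

View pics/x8.png

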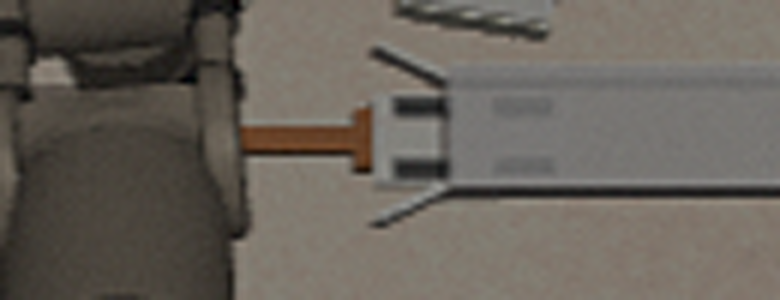

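The carrier is half under the roof, with windows visible through it at (337,167) and (337,177), and about 45 mm is left. I finish the push and withdraw.

Call:
{"op": "play_rows", "data": {
  "increments": [
    [[-0.1,0,0,0],[-0.1,0,0,0],[-0.1,0,0,0],[-0.1,0,0,0],[-0.1,0,0,0],[-0.1,0,0,0],[-0.1,0,0,0],[-0.07,0,0,0],[0,0,0,0],[0,0,0,0]]
  ]
}}

```text
clock: 61.5
eef_pos: [0.6587, 0.0697, 0.0203]
eef_rot: [-2.261, -2.181, 0.0]
force: [0.3, 0.5, -1.2]
width: 0.219
grasp_force: 40.0
```

Call:
{"op": "play_rows", "data": {
  "increments": [
    [[0.2,0,0,0],[0.4,0,0,0],[0.4,0,0,0],[0.4,0,0,0],[0,0,-0.3,0],[0.3,0,0,0],[0.3,0,0,0],[0.3,0,0,0],[0.3,0,0,0],[0.3,0,0,0],[0,0,0,0],[0,0,0,0]]
  ]
}}

```text
clock: 62.7
eef_pos: [0.6662, 0.3033, 0.0439]
eef_rot: [-2.258, -2.184, 0.001]
force: [0.2, 0.3, 0.0]
width: 0.215
grasp_force: 40.0
```

Run:
```python
from h import *
np.set_printoptions(precision=4,suppress=True)
plan(.635,.309,.021,-3)
im=snap('top','t9')
g=im[:,:,:].astype(int)
# brightness profile along the channel centre: windows & rear edge
for v in (166,177): print(v,g[v,314:364,:].mean(1).astype(int))
```

```text
t62.70 pos [0.6662 0.3033 0.0439] F [0.2 0.3 0. ] w0.215 gf40.0 yaw-1.9 | turn sh 0.038 shift sh [ 0.051 -0.393  0.287]
166 [118 118 117 118 121 119 117 124  98  76  99 117 117 116 118 117 117 110
 107 107 108 107 106 109 109 106 105 114 119 114 117 119 118 116 107 107
 106 107 109 110 108 109 106 109 118 117 116 119 116 116]
177 [123 120 120 119 118 118 119 124  99  77  92 111 119 118 119 117 117 108
 101 104 103 102 101 103 101 103 102 108 118 114 118 116 116 111 105 101
 104 101 101 102 102 102 101 104 110 117 115 117 116 116]
```

The windows now read at columns 331–358 under the roof, with the mouth at 323, so the carrier is about 14 mm inside. I put the stick back on the mat.

Call:
{"op": "play_rows", "data": {
  "increments": [
    [[0.05,-0.1,0,0.038],[0,-0.1,0,0],[0,-0.1,0,0],[0,-0.093,0,0],[0,0,0,0],[0,0,0.1,0],[0,0,0.1,0],[0,0,0.08,0],[0,0,0,0],[0,0,0,0]]
  ]
}}

```text
clock: 63.75
eef_pos: [0.6357, 0.3073, 0.0213]
eef_rot: [-2.281, -2.16, 0.001]
force: [0.4, 0.2, -1.4]
width: 0.215
grasp_force: 40.0
```

Call:
{"op": "play_rows", "data": {
  "increments": [
    [[0,0,0.008,0],[0,0,0,0],[0,0,0,0]]
  ]
}}

```text
clock: 64.05
eef_pos: [0.6359, 0.3075, 0.0216]
eef_rot: [2.281, 2.16, 0.001]
force: [-0.5, 0.1, -1.4]
width: 0.212
grasp_force: 40.0
```

Call:
{"op": "play_rows", "data": {
  "increments": [
    [[0,0,0,0],[0,0,0,0],[0,0,0,0],[0,0,0,0],[0,0,-0.3,0],[0,0,-0.5,0],[0,0,-0.3,0],[-0.6,0,0,0],[-0.6,0,0,0],[0,0,0,0],[0,0,0,0]]
  ],
  "gripper": 0.6
}}

```text
clock: 65.15
eef_pos: [0.6308, 0.2105, 0.1097]
eef_rot: [-2.284, -2.157, -0.001]
force: [0.1, 0.1, 0.3]
width: 0.601
grasp_force: 0.0
```

```bash
python3 sc.py
python3 - <<'E'
from h import *
plan(.4395,.3455,.1,-4)
im=snap('top','t10'); cv2.imwrite('pics/x10.png',cv2.resize(im[150:260,190:410][:,:,::-1],None,fx=3.6,fy=3.6,interpolation=cv2.INTER_CUBIC))
E
```

```text
[ 0.4418  0.3653  0.4427  0.3662  0.0863  0.057  -3.6432]
[ 0.4057 -0.362   0.4082 -0.3635  0.1721  0.1704 11.3254]
or [ 0.4726 -1.048   0.4777 -1.0451  0.1546  0.1508 38.1477]
or [0.9038 0.3752 0.8983 0.3707 0.257  0.155  3.7773]
or [  0.4047   1.0163   0.4599   0.9819   1.1976   0.3704 -82.3621]
t65.30 pos [0.6305 0.2127 0.1092] F [ 0.4  0.7 -0.9] w0.598 gf0.0 yaw-3.1 | turn sh 0.033 shift sh [ 1.489 -2.498  0.115]
```

View pics/x10.png

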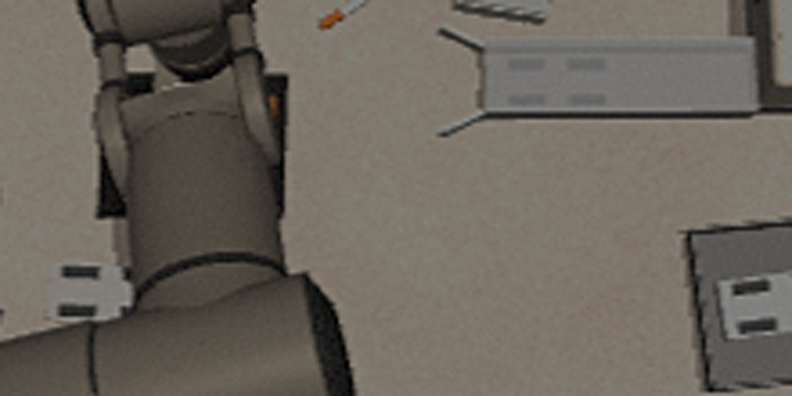

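The flat carrier sits fully under the clear roof (windows at 332–358 in full-picture columns), and the bowed one lies in the tray. Now the left carrier.

Call:
{"op": "play_rows", "data": {
  "increments": [
    [[0.186,-0.312,0,0.033],[0.186,-0.312,0,0],[0.186,-0.312,0,0],[0.186,-0.312,0,0],[0.186,-0.312,0,0],[0.186,-0.312,0,0],[0.186,-0.312,0,0],[0.186,-0.312,0,0],[0,0,0.3,0],[0,0,0.2,0],[0,0,0,0],[0,0,0,0]]
  ],
  "gripper": 0.93
}}

```text
clock: 66.55
eef_pos: [0.4394, 0.3448, 0.0694]
eef_rot: [-2.298, -2.142, 0.0]
force: [-0.4, -0.2, 0.6]
width: 0.928
grasp_force: 0.0
```

Run:
```python
from h import *
plan(.4395,.345,.0045,-4)
```

```text
t66.55 pos [0.4394 0.3448 0.0694] F [-0.4 -0.2  0.6] w0.928 gf0.0 yaw-4.0 | turn sh -0.000 shift sh [0.003 0.001 0.811]
```

Call:
{"op": "play_rows", "data": {
  "increments": [
    [[0,0,0.3,0],[0,0,0.3,0],[0,0,0.13,0],[0,0,0.08,0],[0,0,0,0],[0,0,0,0]]
  ]
}}

```text
clock: 67.15
eef_pos: [0.4402, 0.3444, 0.0054]
eef_rot: [2.299, 2.141, 0.003]
force: [-0.3, 0.8, 0.1]
width: 0.929
grasp_force: 0.0
```

Call:
{"op": "play_rows", "data": {
  "increments": [
    [[0,0,0,0],[0,0,0,0],[0,0,0,0],[0,0,0,0],[0,0,0,0],[0,0,-0.3,0],[0,0,-0.5,0],[0,0,-0.2,-0.07],[0,0,0,0],[0,0,0,0]]
  ],
  "gripper": 0.3,
  "grip_force": 30
}}

```text
clock: 68.15
eef_pos: [0.4389, 0.3437, 0.0837]
eef_rot: [-2.262, -2.18, 0.002]
force: [0.2, -0.4, -1.8]
width: 0.666
grasp_force: 30.0
```

Run:
```python
from h import *
plan(.658,.05,.006,-2)
```

```text
t68.15 pos [0.4389 0.3437 0.0837] F [ 0.2 -0.4 -1.8] w0.666 gf30.0 yaw-2.1 | turn sh -0.004 shift sh [-3.573  2.866  0.97 ]
```

Call:
{"op": "play_rows", "data": {
  "increments": [
    [[-0.298,0.239,0,0],[-0.298,0.239,0,0],[-0.298,0.239,0,0],[-0.298,0.239,0,0],[-0.298,0.239,0,0],[-0.298,0.239,0,0],[-0.298,0.239,0,0],[-0.298,0.239,0,0],[-0.298,0.239,0,0],[-0.298,0.239,0,0],[-0.298,0.239,0,0],[-0.295,0.237,0,0],[0,0,0.3,0],[0,0,0.3,0],[0,0,0.25,0],[0,0,0,0],[0,0,0,0]]
  ]
}}

```text
clock: 69.85
eef_pos: [0.6574, 0.0502, 0.015]
eef_rot: [-2.26, -2.179, 0.003]
force: [0.1, 0.0, -1.0]
width: 0.665
grasp_force: 30.0
```

Run:
```python
from h import *
plan(.658,.05,.006,-2)
```

```text
t69.85 pos [0.6574 0.0502 0.015 ] F [ 0.1  0.  -1. ] w0.665 gf30.0 yaw-2.1 | turn sh -0.003 shift sh [-0.003  0.007  0.112]
```

Call:
{"op": "play_rows", "data": {
  "increments": [
    [[0,0.005,0.06,0],[0,0,0.05,0],[0,0,0,0],[0,0,0,0]]
  ]
}}

```text
clock: 70.25
eef_pos: [0.6589, 0.0502, 0.008]
eef_rot: [2.261, 2.181, 0.001]
force: [0.2, 0.4, -1.9]
width: 0.666
grasp_force: 30.0
```

Call:
{"op": "play_rows", "data": {
  "increments": [
    [[0,0,0,0],[0,0,0,0],[0,0,0,0],[0,0,0,0],[0,0,-0.3,0],[0,0,-0.5,0],[0,0,-0.4,0.04],[0,0,0,0],[0,0,0,0]]
  ],
  "gripper": 0.88
}}

```text
clock: 71.15
eef_pos: [0.6591, 0.0501, 0.1045]
eef_rot: [2.282, 2.158, 0.002]
force: [0.3, -0.0, -0.4]
width: 0.879
grasp_force: 0.0
```

```bash
python3 sc.py|grep or
python3 - <<'E'
from h import *
plan(.6358,.3075,.1,-3)
E
```

```text
or [ 0.4722 -1.0482  0.476  -1.045   0.1521  0.151  38.8818]
or [ 0.6312  0.2565  0.6281  0.2529  0.1668  0.0359 -5.043 ]
or [ 0.8987  0.3693  0.8983  0.3707  0.257   0.1549 -2.5902]
or [  0.4045   1.0163   0.4599   0.9819   1.1976   0.3704 -82.3551]
t71.30 pos [0.6578 0.0502 0.1021] F [-0.8 -0.4 -0.9] w0.879 gf0.0 yaw-3.2 | turn sh -0.007 shift sh [ 3.198 -0.443  0.027]
```

The stick is where I left it (blob about the same). I regrasp it.

Call:
{"op": "play_rows", "data": {
  "increments": [
    [[0.355,-0.049,0,0],[0.355,-0.049,0,0],[0.355,-0.049,0,0],[0.355,-0.049,0,0],[0.355,-0.049,0,0],[0.355,-0.049,0,0],[0.355,-0.049,0,0],[0.355,-0.049,0,0],[0.355,-0.049,0,0],[0,0,0.2,0],[0,0,0,0],[0,0,0,0]]
  ],
  "gripper": 0.6
}}

```text
clock: 72.5
eef_pos: [0.6372, 0.3067, 0.0862]
eef_rot: [-2.282, -2.157, 0.004]
force: [-0.3, 0.5, -0.3]
width: 0.6
grasp_force: 0.0
```

Run:
```python
from h import *
plan(.6358,.3075,.0195,-3.2)
```

```text
t72.50 pos [0.6372 0.3067 0.0862] F [-0.3  0.5 -0.3] w0.600 gf0.0 yaw-3.2 | turn sh -0.001 shift sh [ 0.01  -0.016  0.834]
```

Call:
{"op": "play_rows", "data": {
  "increments": [
    [[0.01,-0.016,0.1,0],[0,0,0.3,0],[0,0,0.3,0],[0,0,0.13,0],[0,0,0,0],[0,0,0,0]]
  ]
}}

```text
clock: 73.1
eef_pos: [0.6373, 0.3081, 0.0222]
eef_rot: [2.283, 2.158, 0.002]
force: [-0.8, -0.1, 0.3]
width: 0.599
grasp_force: 0.0
```

Call:
{"op": "play_rows", "data": {
  "increments": [
    [[0,0,0,0],[0,0,0,0],[0,0,0,0],[0,0,0,0],[0,0,0,0],[0,0,0,0],[0,0,-0.15,0],[0,0,-0.15,0],[0,0,0,-0.042],[0,0,0,0],[0,0,0,0]]
  ],
  "gripper": 0,
  "grip_force": 40
}}

```text
clock: 74.2
eef_pos: [0.6364, 0.3081, 0.045]
eef_rot: [-2.26, -2.182, 0.001]
force: [0.5, 0.0, 0.2]
width: 0.22
grasp_force: 40.0
```

Run:
```python
from h import *
plan(.666,.277,.02,-2)
```

```text
t74.20 pos [0.6364 0.3081 0.045 ] F [0.5 0.  0.2] w0.220 gf40.0 yaw-2.0 | turn sh -0.000 shift sh [-0.375  0.384  0.313]
```

Call:
{"op": "play_rows", "data": {
  "increments": [
    [[-0.094,0.096,0,0],[-0.094,0.096,0,0],[-0.094,0.096,0,0],[-0.093,0.096,0,0],[0,0,0,0],[0,0,0.1,0],[0,0,0.1,0],[0,0,0.1,0],[0,0,0,0],[0,0,0,0]]
  ]
}}

```text
clock: 75.2
eef_pos: [0.6658, 0.2776, 0.0211]
eef_rot: [-2.259, -2.183, 0.0]
force: [-1.9, 1.0, 1.7]
width: 0.216
grasp_force: 40.0
```

Run:
```python
from h import *
plan(.666,.277,.02,-2)
im=snap('top','t11'); cv2.imwrite('pics/x11.png',cv2.resize(im[140:240,210:370][:,:,::-1],None,fx=5,fy=5,interpolation=cv2.INTER_CUBIC))
```

```text
t75.20 pos [0.6658 0.2776 0.0211] F [-1.9  1.   1.7] w0.216 gf40.0 yaw-2.0 | turn sh 0.001 shift sh [-0.008  0.003  0.013]
```

View pics/x11.png

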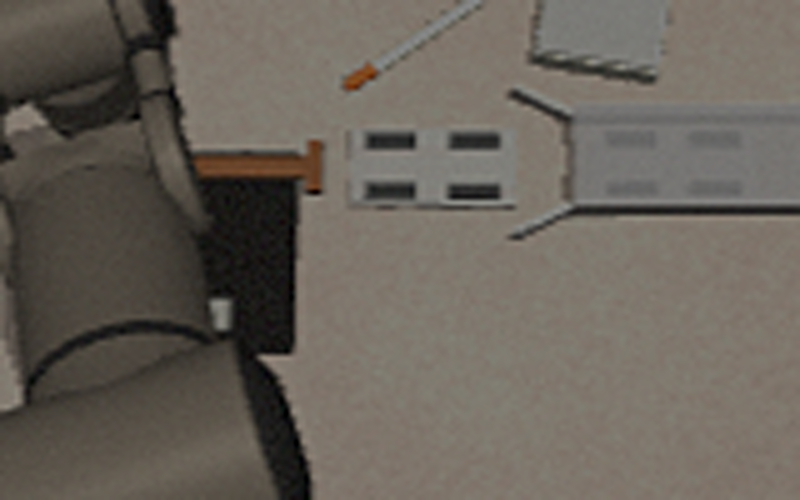

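The stick is in line behind the second flat carrier, which spans (280–313,174), and the first is visible under the roof. I raise it slightly and push.

Call:
{"op": "play_rows", "data": {
  "increments": [
    [[-0.1,0,-0.02,0],[-0.1,0,0,0],[-0.1,0,0,0],[-0.1,0,0,0],[-0.1,0,0,0],[-0.1,0,0,0],[-0.1,0,0,0],[-0.1,0,0,0],[-0.1,0,0,0],[-0.1,0,0,0],[0,0,0,0]]
  ]
}}

```text
clock: 76.35
eef_pos: [0.6636, 0.1958, 0.023]
eef_rot: [2.261, 2.181, -0.0]
force: [0.3, 0.4, -0.7]
width: 0.218
grasp_force: 40.0
```

Call:
{"op": "play_rows", "data": {
  "increments": [
    [[-0.1,0,0,0],[-0.1,0,0,0],[-0.1,0,0,0],[-0.1,0,0,0],[-0.1,0,0,0],[-0.1,0,0,0],[-0.1,0,0,0],[-0.1,0,0,0],[0,0,0,0]]
  ]
}}

```text
clock: 77.25
eef_pos: [0.6612, 0.1315, 0.0228]
eef_rot: [2.261, 2.181, -0.001]
force: [1.5, 0.1, -1.3]
width: 0.216
grasp_force: 40.0
```

Run:
```python
from h import *
plan(.658,.072,.022,-2)
im=snap('top','t12').astype(int)
for v in (166,176,172): print(v,im[v,300:400].mean(1).astype(int))
```

```text
t77.25 pos [0.6612 0.1315 0.0228] F [ 1.5  0.1 -1.3] w0.216 gf40.0 yaw-2.1 | turn sh -0.002 shift sh [-0.745 -0.014  0.01 ]
166 [120 119 119 120 121 120 118 120 121 120 121  98 115 132 117  83  67  69
  74  72  73  73  71  52  78 108 118 118 119 120 121 116 112 106 107 108
 111 106 106 105 111 109 119 121 117 118 119 121 111 107 110 107 109 105
 108 108 110 107 111 119 118 117 121 118 116 110 104 106 103 104 101 102
 104 102 100 114 120 121 119 115 117 118 117 116 115 119 119 116 120 115
 118 118 114 114 116 118 116 112 111  91]
176 [126 130 128 128 126 129 125 130  99  70  66  77 120 130 133 105  92  91
  92  93  92  93  98  75  76 110 121 120 117 116 120 114 111 109 113 107
 105 108 108 106 110 105 113 120 119 117 117 119 114 107 104 108 106 107
 106 106 108 107 108 117 121 115 117 117 121 110 108 107 106 106 105 107
 108 106 105 113 117 119 119 116 117 116 117 116 117 117 116 118 116 116
 118 115 115 117 118 116 120 119 109 111]
172 [ 68  66  68  69  67  64  67  68  59  63  67  72 118 129 126 127 128 129
 128 130 127 129 133 100  95 115 117 119 119 117 120 116 118 119 119 117
 117 119 118 113 119 118 117 119 120 117 119 117 117 121 115 118 118 118
 117 122 118 117 117 118 119 118 119 115 117 112 117 117 117 119 118 118
 118 119 118 118 118 118 117 118 116 117 116 117 115 118 116 117 115 119
 116 115 116 116 117 117 118 116 109 102]
```

Call:
{"op": "play_rows", "data": {
  "increments": [
    [[-0.1,0,0,0],[-0.1,0,0,0],[-0.1,0,0,0],[-0.1,0,0,0],[-0.1,0,0,0],[-0.1,0,0,0],[-0.1,0,0,0],[-0.07,0,0,0],[0,0,0,0],[0,0,0,0]]
  ]
}}

```text
clock: 78.3
eef_pos: [0.659, 0.0711, 0.0228]
eef_rot: [2.26, 2.182, -0.001]
force: [0.7, 0.4, -0.8]
width: 0.213
grasp_force: 40.0
```

Call:
{"op": "play_rows", "data": {
  "increments": [
    [[0.2,0,0,0],[0.4,0,0,0],[0.4,0,0,0],[0.4,0,0,0],[0,0,-0.3,0],[0.3,0,0,0],[0.3,0,0,0],[0.3,0,0,0],[0.3,0,0,0],[0.3,0,0,0],[0,0,0,0],[0,0,0,0]]
  ]
}}

```text
clock: 79.5
eef_pos: [0.6664, 0.3048, 0.0465]
eef_rot: [2.258, 2.185, -0.001]
force: [-0.3, -1.0, -1.0]
width: 0.213
grasp_force: 40.0
```

Run:
```python
from h import *
plan(.635,.308,.0225,-2)
im=snap('top','t13').astype(int)
for v in (166,176): print(v,im[v,314:400].mean(1).astype(int))
```

```text
t79.50 pos [0.6664 0.3048 0.0465] F [-0.3 -1.  -1. ] w0.213 gf40.0 yaw-1.9 | turn sh 0.004 shift sh [ 0.026 -0.393  0.3  ]
166 [120 120 117 120 120 119 119 123  96  74 102 119 114 120 118 119 120 110
 106 107 109 107 108 108 107 106 109 114 117 118 118 116 119 111 109 108
 108 106 108 110 107 108 107 111 113 117 117 119 118 118 109 107 106 102
 100 102 104 101 103 101 114 122 117 118 122 116 109 102 104 102 103 102
 103 103 102 105 106 115 118 118 117 115 117 111 108  92]
176 [117 120 119 116 121 119 119 122  96  76  92 115 118 116 116 116 117 111
 110 111 107 109 105 106 106 107 108 113 115 119 117 119 119 113 108 108
 107 107 105 107 106 107 108 108 116 119 118 117 117 117 112 106 108 107
 106 107 110 105 106 106 110 114 120 119 117 117 114 108 108 105 105 109
 105 107 107 108 106 116 119 117 116 118 115 118 107 111]
```

Both carriers are under the roof, with window pairs at columns 331–358 and 364–391. I lay the stick on the mat and retreat.

Call:
{"op": "play_rows", "data": {
  "increments": [
    [[0.02,-0.1,0,0],[0,-0.1,0,0],[0,-0.1,0,0],[0,-0.093,0,0],[0,0,0,0],[0,0,0.1,0],[0,0,0.1,0],[0,0,0.09,0],[0,0,0,0],[0,0,0,0]]
  ]
}}

```text
clock: 80.55
eef_pos: [0.6357, 0.3061, 0.023]
eef_rot: [-2.26, -2.182, 0.001]
force: [0.6, 0.0, -0.4]
width: 0.213
grasp_force: 40.0
```

Call:
{"op": "play_rows", "data": {
  "increments": [
    [[0,0,0.008,0],[0,0,0,0],[0,0,0,0]]
  ]
}}

```text
clock: 80.85
eef_pos: [0.6359, 0.3063, 0.0232]
eef_rot: [2.26, 2.182, 0.001]
force: [-0.3, -0.3, -1.5]
width: 0.217
grasp_force: 40.0
```

Call:
{"op": "play_rows", "data": {
  "increments": [
    [[0,0,0,0],[0,0,0,0],[0,0,0,0],[0,0,0,0],[0,0,-0.3,0],[0,0,-0.5,0],[0,0,-0.4,0],[-0.4,-0.4,0,0],[-0.4,-0.4,0,0],[-0.4,-0.4,0,0],[-0.4,-0.4,0,0],[-0.4,-0.4,0,0],[-0.4,-0.4,0,0],[0,0,0,0],[0,0,0,0]]
  ],
  "gripper": 0.6
}}

```text
clock: 82.35
eef_pos: [0.4373, 0.1206, 0.1197]
eef_rot: [2.261, 2.18, 0.002]
force: [0.1, -1.1, 0.7]
width: 0.601
grasp_force: 0.0
```

```bash
python3 sc.py
python3 - <<'E'
from h import *
plan(.4,.1,.1)
im=snap('top','t14'); cv2.imwrite('pics/x14.png',cv2.resize(im[130:265,205:445][:,:,::-1],None,fx=3.3,fy=3.3,interpolation=cv2.INTER_CUBIC))
E
```

```text
[ 0.4054 -0.3619  0.4084 -0.3635  0.1721  0.1708  6.6643]
[ 0.5482  0.2961  0.5482  0.296   0.0658  0.0196 -1.9336]
or [ 0.4723 -1.0479  0.4761 -1.0464  0.1534  0.1525 34.944 ]
or [ 0.6335  0.2545  0.632   0.2526  0.1671  0.0359 -3.9   ]
or [ 0.8986  0.3694  0.8983  0.3707  0.257   0.155  -2.5177]
or [  0.4045   1.0164   0.4599   0.9819   1.1976   0.3704 -82.3529]
t82.50 pos [0.4385 0.1216 0.1193] F [ 0.4 -0.8  0.3] w0.602 gf0.0 yaw-2.0 | turn sh -0.069 shift sh [-0.27  -0.482  0.241]
```

View pics/x14.png

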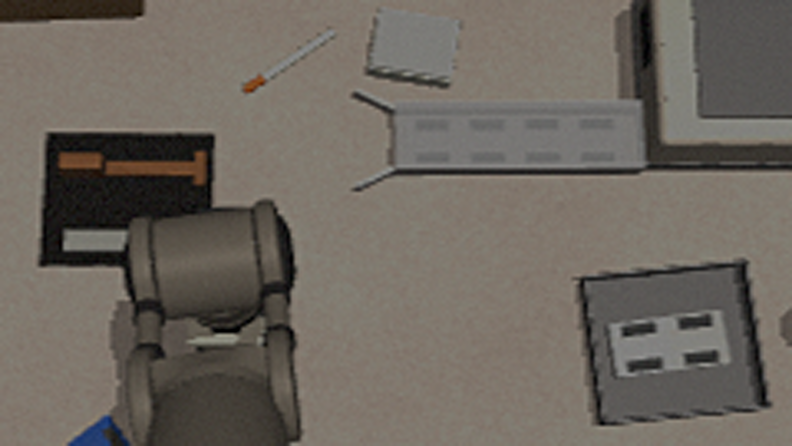

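Both flat carriers are under the roof (windows at columns 331–391, row about 172). The bowed carrier lies flat in the tray at (408,234), and the stick and straightedge are on the mat.

```bash
python3 -c "
from plant import *
print(sign_off())"
```

```text
the job is handed in; nothing more can be done
None
```

The job is handed in, at about 83 s of the 210 s allowed; no verdict came back: the left and middle carriers were flat and are wholly under the scanner roof, the bowed right one is flat in the returns tray, and the straightedge and push stick lie on the mat.

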